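# Set the sprung tweezers to the gauge gap and hold

### The job

Lift the sprung tweezers off their rest and bring their bent-down tips just above the two upright ribs of the gap gauge, one tip over each rib, without touching the gauge or its slide. Squeeze the tweezers until the gap between the tips is the same as the spacing of the two ribs, and hold it steady there for at least two seconds; the program finishes while still holding the squeezed tweezers in the air over the ribs. Leave the bottles, glassware and carton around undisturbed.

Things in the scene. Friction and masses are not known exactly. Their poses are not given: they have to be found in the camera images.
- tweezers: Plain steel sprung tweezers, 192 mm long, 75 g, lying level on a rest, arms side by side. Origin: midway between the two arms' finger flats when open, at half the arms' height (underside 7 mm below). x runs to the tips, y to the left arm (part of this body), z up. The right arm hinges at x = -105 mm. Tips are bent straight down at x = +75 mm and end 31 mm below the origin.
- finger_flats (a point): The place to grip, on the tweezers' origin, with its axes: close the fingers along y on the outsides of the arms. The flats are straight steel bars 14 mm high, 3 mm thick, from x = -60 to +32 mm, with fine cross-lines. Outer width here: 46 mm open, 36 mm with the tips 18 mm apart (flats then parallel). Tip gap = 18 mm + 1.71 x (outer width - 36 mm). Balance point 21 mm behind (-x).
- tweezers_arm (a joint): Closing angle of the right arm (rad): 0 fully open (tips 35 mm apart), growing as the tweezers are squeezed, limit 0.16: tip gap = 35 mm - 180 mm x angle. Sprung: about 4 N across the finger flats at 0, 9.5 N at 0.075, 14 N at 0.13; the arms spring open again when released.
- tip_left (a point): End of the left tip, a round 4 mm rod pointing down; the point is the lowest end, on the rod's centre line. The tip gap is measured from rod centre to rod centre.
- tip_right (a point): End of the right tip, the same.
- tweezer_rest: Fixed rest: black plate 165 x 86 x 6 mm with two upright white cross plates (80 mm wide in y, 6 mm thick) at x = -85 and +55 mm, tops at 45 mm, end lugs up to 54 mm. Origin on the worktop, below the tweezers' origin within 4 mm; x to the tips. The tweezers lie on the cross plates, origin 52 mm above the worktop; beside the finger flats the space is free down to the plate.
- gap_gauge: Fixed gap gauge: dark steel base 90 x 84 x 9 mm with two upright steel ribs in its middle, each 3 mm thick (y), 24 mm long (x), tops 22 mm above the worktop. The left rib is fixed, the right one is on a slide with a thumb screw (top at 25 mm, 22 mm behind). Origin on the worktop below the centre; x along the ribs away from the robot, y left. Bring the tweezers with their x along this x.
- rib_left (a point): Middle of the top edge of the fixed left rib, on its centre line (axes as the gauge).
- rib_right (a point): Middle of the top edge of the sliding right rib, on its centre line (axes as the gauge).
- gauge_slide (a joint): Position of the gauge's slide (m), 0 to 0.012; the rib spacing, centre line to centre line, is 12 mm plus this value. Stiff; must not be moved.
- flask_pink: Bystander: conical flask with pink contents, 69 x 68 x 108 mm, origin at the centre of its underside.
- vial_0: Bystander: small vial with ribbed black cap, 25 mm across, 58 mm high, origin at the centre of its underside.
- amber_60: Bystander: brown bottle with black cap, 40 mm across, 82 mm high, origin at the centre of its underside.
- cover_slips: Bystander: small carton 48 x 60 x 32 mm, origin at the centre of its underside.

How it is judged:
By the outcome, as a careful person would: the job done as asked, in the order asked, and still so for the second after the job is handed in, while the arm keeps its last pose, push and grip.
It also fails if it takes over 38 s, if anything falls off the work surface, if the arm or the gripper's body presses on something with over 40 N, if the wrist force passes 120 N, or if a joint passes its speed limit or range.

### The arm

A 6-joint arm with a two-finger parallel gripper is mounted at the origin on a cart in front of the work surface, level with it; the furniture and walls round the work are solid. World frame = base frame: x ahead of the robot, y to its left, z up, the work surface at z = 0. Lengths are in m, angles in degrees, forces in N, time in s.
With the tool pointing down it reaches from about 0.4 to 0.825 m from the base axis. Payload 7 kg.
Tool frame: the origin (TCP) lies on the centre line of the jaws, within the pads' length; the fingertips stand r.nose_length ahead of it and the grasp point (between the pads) lies 2 mm behind it (r.nose_length is the distance from the TCP to the fingertips, in m); z points along the fingers, y is the direction in which the jaws open and shut (so a half turn about z gives the same grasp; the last joint's range is limited). The gripper opens to 88 mm and grips with 3 to 60 N. Pads are 19 mm wide; open, the fingers measure 130 mm over their backs; the gripper's body (78 mm by 193 mm) begins 47 mm behind the grasp point.
Start: joints at [93.398, 20.546, 0.682, 0, -70.136, -16.507], TCP at [0.153, 0.657, 0.244] pointing down, gripper open.
Joint ranges: [-176.03, 176.03], [-82.01, 121.73], [-58.28, 71.71], [-173.87, 95.51], [-174.79, -0.11], [-173.66, 173.66]. Speed limits (degrees/s): [136.94, 136.94, 172.46, 180, 180, 180].

### API

Orientations are given as [roll, pitch, yaw] about the fixed x, y, z axes, in that order (R = Rz(yaw) Ry(pitch) Rx(roll)).
In Python, from plant import r gives the robot as it stands.
- The arm moves only by the tool apply_moves, never from a script. Its argument "targets" is a list of rows, each a list of 3 entries, a list of its own where there are three numbers: the shift along the tool's x, y, z scaled (see below), then the turn, a rotation vector about the tool's x, y, z scaled (see below), then the finger opening in mm, from 0 to 87.6. A call has 1 to 5 rows; each row shifts and turns the pose as measured when the row begins, along the tool's axes as they then stand; what a row does not reach is not made up. The controller multiplies each number of a shift by 0.04 m and each number of a turn by 8 degrees. A row lasts 1/10 s, in which the tool goes at most 50 mm and 8.59 degrees, less where a joint would pass 70% of its speed; a pose out of reach is approached as far as the arm can. A call with a number of a shift or a turn outside -1 to 1 is refused whole. A call with a gripper value outside its range is refused whole. The fingers move at their own pace and stop on an object; "squeeze" is the grip in N (left out, the last holds). Time passes only in rows, so rows that do not move let the fingers close. It gives the time, the measured TCP pose, the force and the opening at its end, in the units of the state.
- r.get_state(): the state, without advancing time (a new reading comes with each control period).
- r.capture(name): name is "scene" or "top"; returns a dict with "img" (480x640x3 uint8, blue, green, red), "z_map" (480x640 float32, m along the optical axis (not along the pixel's ray), 0 where there is no reading), "fx", "fy", "cx", "cy" (pixels), "camera_from_world" (4x4, takes a point from world to camera coordinates). Camera axes: x right, y up, looking along -z (the intrinsics and any distortion apply to the point x, -y, -z); pixel columns grow to the right and rows downward; lengths in m; the calibration is good to about 2 mm. A picture is of the moment at which its call begins.
- r.close_job(): hands the job in, once; it reports no verdict.
The state is a dict: "time_s": time; "joints": joint angles; "qd": joint speeds; "joint_torque": joint torques, N m; "tcp_pos": TCP position; "eef_rot": TCP orientation; "contact_force": force on the tool from outside, world axes, zero at the start; "moment": the same for the moment, N m; "gripper_width": finger opening in m.
Only numpy, scipy, OpenCV 4.12 (cv2) and the standard library are available. Lean on these libraries where they do the work, as an engineer would, in place of code of your own. Each camera call takes 0.05 s, during which the arm holds its last target.

## Working session

There is one attempt and no reset: what is moved stays moved. The work goes in short steps, Python scripts to look and compute and a tool call to move; the robot and the scene stay as the last step left them, time stands still between calls to the robot, and variables do not carry over. Pictures are saved under pics/ and viewed, and the job is handed in when it is done.

Besides the shell and the picture viewer there is one more tool, called after ">>>" as a command line: name --argument value ..., lists and objects as JSON in quotes. apply_moves: Moves the arm, as the interface text tells. Its arguments: {"type":"object","properties":{"targets":{"type":"array","items":{"type":"array"}},"squeeze":{"type":"number"}},"required":["targets"]}

```bash
mkdir -p pics; ls
python3 - <<'E'
from plant import r
import cv2, numpy as np, pickle
s=r.get_state(); print(s, r.nose_length)
for n in("scene","top"):
    c=r.capture(n); cv2.imwrite(f"pics/{n}0.png",c["img"]); pickle.dump(c,open(f"{n}0.pkl","wb"))
    print(n,c["fx"],c["fy"],c["cx"],c["cy"],c.keys()); print(np.round(c["camera_from_world"],4))
E
```

```text
pics
{'time_s': 0.0, 'joints': array([ 9.33957959e+01,  2.05905224e+01,  6.33495823e-01, -1.84300022e-02,
       -7.01368444e+01, -1.65082046e+01]), 'qd': array([ 0.00728742,  0.16517807,  0.0245763 , -0.10670661,  0.1151069 ,
       -0.03715757]), 'joint_torque': array([-7.88643720e-04, -5.82728684e+01,  2.93062609e+01,  6.99710727e+00,
        6.99476586e-03, -1.60083887e-04]), 'tcp_pos': array([0.15304679, 0.65694143, 0.24263618]), 'eef_rot': array([ 1.79905075e+02, -1.00647514e-02, -1.31186766e+01]), 'contact_force': array([ 0.4609424 ,  1.06801501, -0.49548472]), 'moment': array([-0.02709586, -0.01273817, -0.00781796]), 'gripper_width': 0.087811692557127} 0.017
scene 547.2480345400471 547.2480345400471 320.4307564458038 238.06050168519963 dict_keys(['img', 'z_map', 'fx', 'fy', 'cx', 'cy', 'camera_from_world'])
[[ 0.8809 -0.4732 -0.0083 -0.4442]
 [ 0.3334  0.6081  0.7205 -0.3037]
 [-0.3359 -0.6375  0.6934 -0.7519]
 [ 0.      0.      0.      1.    ]]
top 559.8222161551797 559.8222161551797 318.1329458412786 238.2426943025787 dict_keys(['img', 'z_map', 'fx', 'fy', 'cx', 'cy', 'camera_from_world'])
[[-2.5300e-02 -9.9970e-01  4.0000e-04  1.3120e-01]
 [ 9.9470e-01 -2.5200e-02  1.0020e-01 -5.7940e-01]
 [-1.0020e-01  2.9000e-03  9.9500e-01 -1.2418e+00]
 [ 0.0000e+00  0.0000e+00  0.0000e+00  1.0000e+00]]
```

View pics/scene0.png

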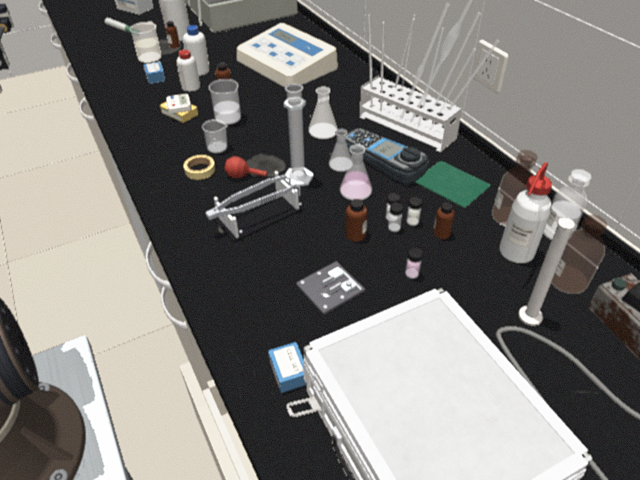

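View pics/top0.png

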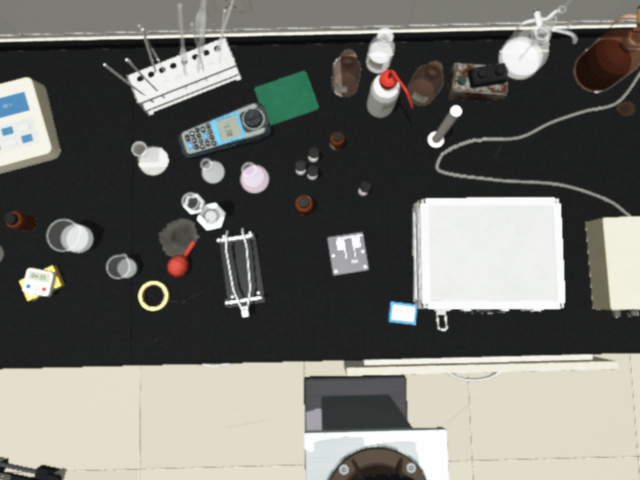

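```bash
cat > h.py <<'E'
import numpy as np, cv2, pickle
def ray(c,u,v):
    T=c["camera_from_world"];R=T[:3,:3];t=T[:3,3]
    d=np.array([(u-c["cx"])/c["fx"],-(v-c["cy"])/c["fy"],-1.]); return -R.T@t, R.T@d
def onz(c,u,v,z):
    o,d=ray(c,u,v); return o+d*(z-o[2])/d[2]
def proj(c,p):
    T=c["camera_from_world"];q=T[:3,:3]@np.asarray(p)+T[:3,3]
    return np.array([c["cx"]+c["fx"]*q[0]/-q[2], c["cy"]-c["fy"]*q[1]/-q[2]])
def load(n): return pickle.load(open(n,"rb"))
def zoom(c,x0,y0,w,h,k,name): cv2.imwrite(name,cv2.resize(c["img"][y0:y0+h,x0:x0+w],None,fx=k,fy=k,interpolation=cv2.INTER_CUBIC))
E
python3 - <<'E'
from h import *
t=load("top0.pkl");s=load("scene0.pkl")
zoom(t,190,215,100,120,5,"pics/t_tw.png")
zoom(t,315,220,70,70,8,"pics/t_ga.png")
zoom(s,190,150,135,100,5,"pics/s_tw.png")
zoom(s,285,250,90,70,8,"pics/s_ga.png")
E
```

```text
(no output)
```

View pics/t_tw.png

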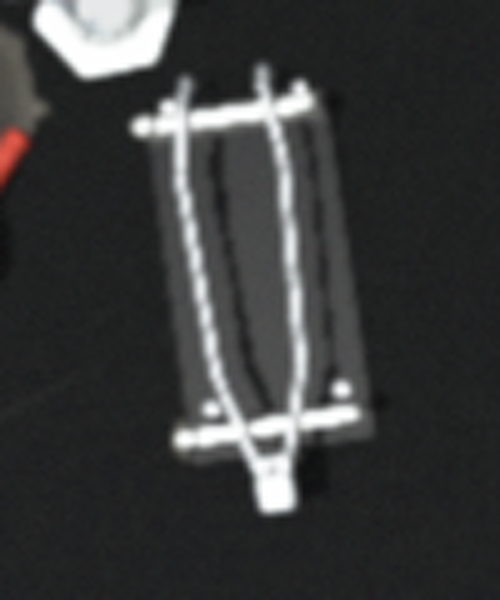

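View pics/t_ga.png

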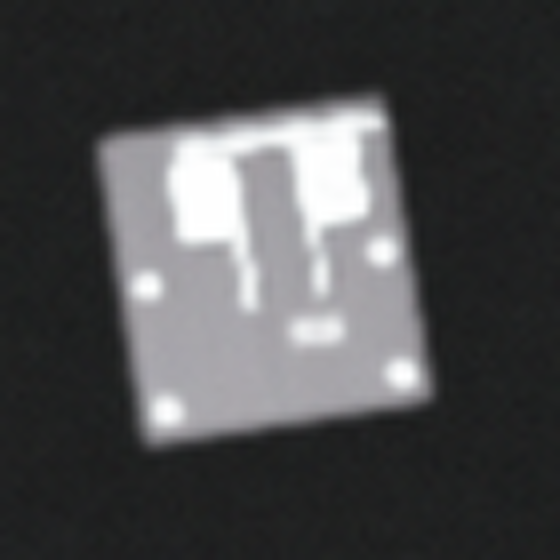

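View pics/s_tw.png

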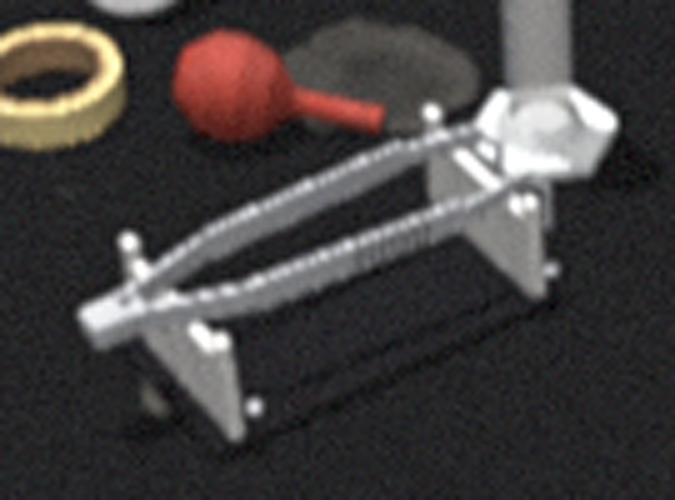

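View pics/s_ga.png

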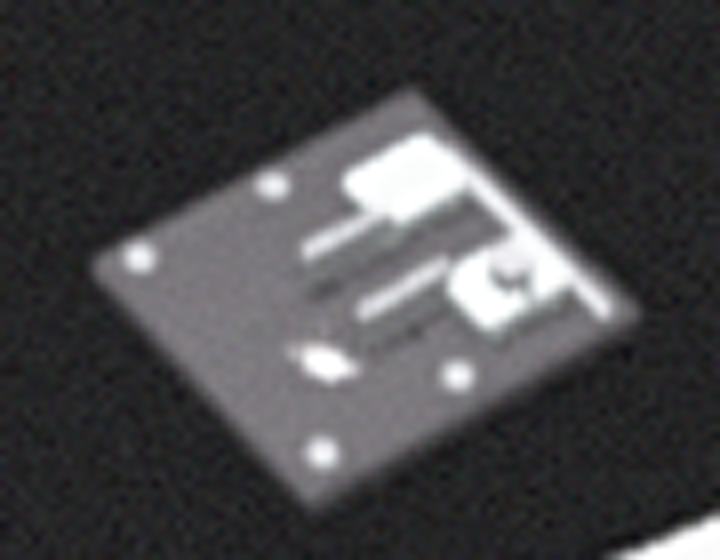

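Run:
```python
from plant import r
from h import *
for n in("scene","top"):
    cs=[r.capture(n) for _ in range(8)]
    c=dict(cs[0]); c["img"]=np.mean([k["img"].astype(np.float32) for k in cs],0)
    z=np.array([k["z_map"] for k in cs]); c["z_map"]=np.median(z,0)
    print(n,"noise",np.std([k["img"][300,300] for k in cs],0), np.median(z.std(0)))
    pickle.dump(c,open(n+"A.pkl","wb"))
t=load("topA.pkl");s=load("sceneA.pkl")
def wz(c):
    v,u=np.mgrid[0:480,0:640]; z=c["z_map"]; T=c["camera_from_world"]
    q=np.stack([(u-c["cx"])/c["fx"]*z,-(v-c["cy"])/c["fy"]*z,-z],-1)
    return (q-T[:3,3])@T[:3,:3]
W=wz(t)
print("top gauge z mm"); print(np.round(W[232:276,328:370:2,2]*1000).astype(int)[::2])
print("known heights: bench", W[300,300], "cyl near", W[203,193],W[215,210])
for n,(u,v) in dict(flask=(255,178),amber=(305,204),hexbase=(210,215),cyltop=(193,203),bulb=(178,266),amber2=(337,140)).items():
    print(n,np.round(W[v,u],3))
```

```text
scene noise [5.0852114  4.97493719 4.94974747] 0.0018394272
top noise [1.58113883 1.58113883 1.57619003] 0.0025283103
top gauge z mm
[[ 1 -1  2  2  0  0 -1  0  0 -1  0  0  3  2  0  2  8  8  1  2  0]
 [ 1  2  0  0  1  0  2  1  1  4  9 10 10  9 11 11 10  9  1  1  1]
 [ 2  3  1  9 10 10 11 10 10 10 10 12 10 14 14 14 13  8  0  1  0]
 [ 9  7 11 11 11 12  9 14 13 13 10 10 18 19 20 21 12  9 -1  1  1]
 [10  8 10 10 10 17 17 19  9 10 10 10 17 16 26 26 10 10  8  2  0]
 [ 9 11 11  9 12 20 20 18 19  9 10 12 11 20 26 26 18 10 11  0  1]
 [ 8  9  8 10 10 20 19 19 19 11  8 11  9 18 19 18 20 10 10  1  0]
 [ 1 10  9  9 10 19 20 19 18 10 11 10 10 18 19 19 18 10 11  0  0]
 [ 3 10 11  9  9 19 19 17 18 10 10 11  9 23  9  8 10 10 10  4  2]
 [ 3  9  9 11 11 18 17 11 10  9  9 12 10 23 11  9 11 12 11  1  2]
 [ 0 10  9  9  9  9  9 10 13 23 11 10 11 22  9 11  8 12  9 10 -1]
 [ 2  9 10 10 11  9  9  9 10 21 11  9 10 13  9 11 10 10 10  9  1]
 [-1 10 13 11  8 10 10 10  8 23  9  9  9  9 10 10  8 10  9 10  1]
 [ 2  1 10 11 12 10  9 10  9 23 10 10  9 12 12  9  9 12  8  9  0]
 [-1  3 12 11  8 11 11 11 11 11  8  9 10 11 11 11  8 11 11 10  0]
 [ 0  0  9 10 10  9  8 11  9  9  9  9 11 11 10 11  8  9  8 10  3]
 [-1  1  9 10  9 11  9 10 10  8  9 10  9  9  7  9  8 10  9 10 11]
 [ 1  1 11 10 10 10 10 11  9 11 10 10  9 11 10 12 10 10 11 14 11]
 [ 2  1  9 11 11  8 10 10 11  9 10 12 10 11 10 11 10 11 10 10 11]
 [ 0  2  3 10 13 10 11 11 11 10 10 11 10 10 10 11 10  9  8  9  9]
 [ 4  1  1 11 14 10  9  9 10 10 10 10 12 10  7 -1  2  1  2  0  1]
 [ 3  2  4 11 10 11  8  9  0  1  3  1 -2  0  2  4  1  0  0 -1  2]]
known heights: bench [0.44404346 0.16154188 0.0023541 ] cyl near [0.65013976 0.37347489 0.14965188] [0.63421904 0.35143176 0.08193571]
flask [0.716 0.253 0.073]
amber [0.653 0.143 0.084]
hexbase [0.634 0.351 0.082]
cyltop [0.65  0.373 0.15 ]
bulb [0.527 0.43  0.046]
amber2 [0.797 0.069 0.072]
```

Run:
```python
from h import *
t=load("topA.pkl");s=load("sceneA.pkl")
g=t["img"].mean(2); print(g[246:262,338:364].round().astype(int))
gs=s["img"].mean(2); print(gs[272:296,318:346].round().astype(int))
for c,n in((t,"t"),(s,"s")):
    m=(c["img"].mean(2)>62).astype(np.uint8)
    x0,y0,w,h=(320,225,60,60) if n=="t" else (290,255,80,62)
    mm=np.zeros_like(m); mm[y0:y0+h,x0:x0+w]=m[y0:y0+h,x0:x0+w]
    cn=max(cv2.findContours(mm,0,1)[0],key=cv2.contourArea)
    ap=cv2.approxPolyDP(cn,5,True)[:,0]; print(n,ap.tolist())
    for p in ap: print(np.round(onz(c,*p,.009)*1000,1))
    b=cv2.boxPoints(cv2.minAreaRect(np.array([1000*onz(c,*p[0],.009)[:2] for p in cn],np.float32)))
    print("rect",cv2.minAreaRect(np.array([1000*onz(c,*p[0],.009)[:2] for p in cn],np.float32)))
o=onz(t,210,217,.01);print("cyl base",o, onz(s,298,178,.01))
```

```text
[[253 254 254 254 254 254 248 202 165 162 163 162 161 166 193 240 253 254
  253 252 251 247 230 173 157 156]
 [253 254 254 254 254 254 249 213 170 162 164 163 162 161 177 230 249 247
  242 232 218 202 182 164 160 157]
 [253 254 254 254 254 253 248 228 175 161 164 164 162 161 173 224 237 205
  185 180 172 165 162 164 167 164]
 [246 249 249 248 246 243 242 235 179 159 165 165 163 161 173 217 229 181
  160 163 164 164 167 180 196 192]
 [204 205 197 192 190 199 231 235 181 159 165 165 164 162 169 200 215 186
  166 164 164 166 179 215 237 232]
 [169 166 163 161 162 179 223 231 186 163 165 166 164 163 165 180 200 195
  168 162 165 167 188 232 248 244]
 [165 165 165 165 166 176 207 225 201 171 164 165 165 164 162 169 203 213
  169 160 164 165 177 214 238 233]
 [165 164 165 167 166 170 189 221 224 184 165 165 165 163 161 169 217 230
  176 159 164 165 166 176 190 186]
 [165 165 165 166 167 166 181 226 234 189 163 165 166 164 161 172 222 232
  178 159 164 165 164 164 165 164]
 [165 166 166 167 167 166 179 227 235 183 160 166 166 165 162 174 217 229
  179 162 165 166 165 165 164 163]
 [166 166 
[... 3300 characters left out ...]
25 123 121 125 136 136 130 123 121]
 [123 123 125 132 164 234 255 255 255 253 214 172 134 121 120 124 125 125
  124 124 122 127 154 191 195 173 133 122]]
t [[361, 231], [327, 237], [333, 275], [368, 270]]
[598.9  17.    9. ]
[586.9  95.9   9. ]
[499.1  84.5   9. ]
[508.5   3.9   9. ]
rect ((548.188232421875, 49.55672073364258), (92.41363525390625, 86.87138366699219), 7.5692925453186035)
s [[337, 261], [296, 283], [323, 313], [364, 290]]
[590.3  95.9   9. ]
[500.3  83.9   9. ]
[510.4   2.2   9. ]
[597.2  12.4   9. ]
rect ((549.720703125, 49.73503112792969), (92.17951202392578, 86.97913360595703), 7.216895580291748)
cyl base [0.64017298 0.36519104 0.01      ] [0.63801076 0.3513882  0.01      ]
```

Run:
```python
from h import *
t=load("topA.pkl");s=load("sceneA.pkl")
yaw=np.radians(7.4);C=np.array([.549,.0496])
ex=np.array([np.cos(yaw),np.sin(yaw)]);ey=np.array([-ex[1],ex[0]])
g=t["img"].mean(2)
def cen(vals,pos,bg): w=np.clip(vals-bg-6,0,None); return (w*pos).sum()/w.sum()
def rep(name,P):
    P=np.array(P); L=np.c_[(P-C)@ex,(P-C)@ey]*1000
    f=np.polyfit(L[:,0],L[:,1],1); print(name,np.round(L,1).tolist(),"slope deg",np.degrees(f[0]).round(1),"y mean",L[:,1].mean().round(2),"y@0",f[1].round(2))
    return L[:,1].mean()
a=rep("topL",[onz(t,cen(g[v,342:349],np.arange(342,349),165),v,.022)[:2] for v in range(252,258)])
b=rep("topR",[onz(t,cen(g[v,351:358],np.arange(351,358),164),v,.022)[:2] for v in range(250,257)])
print("top spacing",a-b)
gs=s["img"].mean(2)
# scene: columns centroids vertically
def scol(u,v0,v1,bg): vs=np.arange(v0,v1); return onz(s,u,cen(gs[v0:v1,u],vs,bg),.022)[:2]
def track(us,l):
    out=[]
    for u in us:
        vc=l(u); v0=int(round(vc))-3; out.append(scol(u,v0,v0+7,128))
    return out
a=rep("sL",track(range(323,331),lambda u:281-(u-323)*.55))
b=rep("sR",track(range(330,339),lambda u:288-(u-330)*.58))
print("scene spacing",a-b)
```

```text
topL [[2.1, 6.5], [-0.3, 5.6], [-2.6, 5.6], [-4.9, 6.1], [-7.1, 6.5], [-9.4, 6.7]] slope deg -2.9 y mean 6.17 y@0 5.98
topR [[3.5, -14.4], [1.1, -14.9], [-1.3, -15.3], [-3.6, -15.1], [-5.8, -14.6], [-8.1, -14.3], [-10.3, -14.0]] slope deg -2.5 y mean -14.64 y@0 -14.8
top spacing 20.809363547652495
sL [[-8.8, 7.2], [-6.8, 7.0], [-4.7, 6.9], [-2.6, 6.8], [-0.5, 6.7], [1.6, 6.6], [4.2, 7.2], [8.0, 9.3]] slope deg 5.3 y mean 7.22 y@0 7.33
sR [[-9.1, -13.9], [-7.2, -14.1], [-5.1, -14.2], [-3.0, -14.2], [-0.9, -14.3], [1.5, -14.0], [3.8, -13.8], [5.9, -13.8], [8.1, -13.8]] slope deg 1.0 y mean -14.02 y@0 -14.01
scene spacing 21.234810052247774
```

Run:
```python
from h import *
t=load("topA.pkl");s=load("sceneA.pkl")
g=t["img"].mean(2)
print(g[226:320:2,214:268:1].round().astype(int).tolist() and "")
L=[];R=[];H=[]
for v in range(226,320):
    row=g[v,212:268]; m=row>120
    # segments
    segs=[];i=0
    while i<len(row):
        if m[i]:
            j=i
            while j<len(row) and m[j]: j+=1
            a,b=max(i-1,0),min(j+1,len(row)); w=np.clip(row[a:b]-70,0,None); u=212+(w*np.arange(a,b)).sum()/w.sum()
            segs.append((round(u,2),j-i)); i=j
        else:i+=1
    print(v,segs,[np.round(onz(t,q[0],v,.059)[:2]*1000,1).tolist() for q in segs if q[1]<8])
```

```text
226 [(np.float64(216.26), 10)] []
227 [(np.float64(215.83), 9)] []
228 [(np.float64(214.6), 7), (np.float64(241.93), 1)] [[608.2, 345.8], [606.7, 285.1]]
229 [(np.float64(213.11), 3), (np.float64(241.96), 3)] [[606.1, 349.1], [604.4, 285.1]]
230 [(np.float64(241.97), 3)] [[602.2, 285.1]]
231 [(np.float64(226.61), 2), (np.float64(241.94), 3), (np.float64(249.44), 2)] [[600.8, 319.2], [600.0, 285.2], [599.6, 268.5]]
232 [(np.float64(226.51), 2), (np.float64(242.0), 3), (np.float64(249.48), 4)] [[598.6, 319.4], [597.7, 285.1], [597.3, 268.5]]
233 [(np.float64(226.19), 2), (np.float64(242.39), 3), (np.float64(249.62), 4)] [[596.4, 320.1], [595.5, 284.2], [595.1, 268.2]]
234 [(np.float64(225.67), 3), (np.float64(242.81), 4), (np.float64(248.99), 7)] [[594.2, 321.3], [593.2, 283.3], [592.9, 269.6]]
235 [(np.float64(224.36), 5), (np.float64(245.79), 15)] [[592.0, 324.2]]
236 [(np.float64(224.2), 6), (np.float64(242.58), 21)] [[589.8, 324.6]]
237 [(np.float64(236.44), 30)] []
238 [(np.float64(233.09), 32)] []
239 [(np.float64(230.08), 31)] []
240 [(np.float64(224.83), 20), (np.float64(244.36
[... 5555 characters left out ...]
31.82), 16), (np.float64(247.62), 3)] [[440.9, 274.6]]
304 [(np.float64(228.49), 8), (np.float64(239.01), 3), (np.float64(247.33), 3)] [[439.2, 293.5], [438.8, 275.2]]
305 [(np.float64(239.61), 4), (np.float64(246.45), 4)] [[437.0, 292.2], [436.6, 277.2]]
306 [(np.float64(243.26), 10)] []
307 [(np.float64(243.56), 10)] []
308 [(np.float64(243.68), 9)] []
309 [(np.float64(243.91), 8)] []
310 [(np.float64(244.16), 8)] []
311 [(np.float64(244.31), 8)] []
312 [(np.float64(244.4), 8)] []
313 [(np.float64(244.57), 8)] []
314 [(np.float64(244.74), 8)] []
315 [(np.float64(244.79), 8)] []
316 [(np.float64(244.66), 7)] [[412.8, 281.4]]
317 [(np.float64(244.26), 4)] [[410.7, 282.3]]
318 [] []
319 [] []
```

```bash
cat > go.py <<'E'
import sys
from plant import r
from h import *
from scipy.spatial.transform import Rotation as Ro
def go(x,y,z,yaw):
    s=r.get_state(); R=Ro.from_euler("xyz",s["eef_rot"],degrees=True)
    d=R.inv().apply(np.array([x,y,z])-s["tcp_pos"])
    t=(R.inv()*Ro.from_euler("xyz",[180,0,yaw],degrees=True)).as_rotvec(degrees=True)
    print("t",round(s["time_s"],2),"tcp",s["tcp_pos"].round(4),"rot",s["eef_rot"].round(2),"w",round(s["gripper_width"]*1000,2),"F",s["contact_force"].round(2),"M",s["moment"].round(3))
    print("shift mm",(d*1000).round(1),"units",(d/.04).round(3),"turn units",(t/8).round(3), "j",s["joints"].round(1))
if __name__=="__main__": go(*map(float,sys.argv[1:5]))
E
python3 go.py .528 .295 .2 6.3
python3 - <<'E'
from h import *
s=load("sceneA.pkl")
for z in (.15,.2,.25,.3): print(z,proj(s,[.639,.358,z]).round())
print([ (p,proj(s,p).round()) for p in ([.602,.319,.021],[.604,.285,.021],[.411,.282,.059])])
E
```

```text
t 0.9 tcp [0.1531 0.6574 0.2435] rot [180.    -0.   -13.11] w 87.48 F [ 0.55 -0.08 -0.45] M [ 0.019 -0.01   0.044]
shift mm [447.3 267.9  43.6] units [11.183  6.698  1.089] turn units [ 0.    -0.    -2.426] j [ 93.4  20.5   0.7  -0.  -70.1 -16.5]
0.15 [294. 120.]
0.2 [293.  98.]
0.25 [292.  74.]
0.3 [291.  48.]
[([0.602, 0.319, 0.021], array([289., 187.])), ([0.604, 0.285, 0.021], array([297., 196.])), ([0.411, 0.282, 0.059], array([206., 213.]))]
```

>>> apply_moves --targets '[[[0.9,0.5,0],[0,0,-0.8],87],[[0.9,0.5,0],[0,0,-0.8],87],[[0.9,0.5,0],[0,0,-0.8],87],[[0.8,0.8,0],[0,0,0],87],[[0.8,0.8,0],[0,0,0],87]]' --squeeze 20

```text
time_s: 1.4
tcp_pos: [0.325, 0.5295, 0.2426]
eef_rot: [-180.0, -0.0, 7.4]
contact_force: [1.1, 1.0, -0.4]
gripper_width: 0.087
```

```bash
python3 go.py .528 .295 .2 6.3
```

```text
t 1.4 tcp [0.325  0.5295 0.2426] rot [-1.7998e+02 -1.0000e-02  7.3800e+00] w 87.0 F [ 1.06  0.95 -0.44] M [ 0.052 -0.076  0.059]
shift mm [171.2 258.6  42.6] units [4.28  6.466 1.065] turn units [-0.002 -0.002  0.135] j [ 76.4  15.6  -6.6   0.  -67.8  20.9]
```

>>> apply_moves --targets '[[[0.65,0.95,0],[0,0,0.1],87],[[0.65,0.95,0],[0,0,0],87],[[0.65,0.95,0],[0,0,0],87],[[0.65,0.95,0],[0,0,0],87],[[0.65,0.95,0],[0,0,0],87]]'

```text
time_s: 1.9
tcp_pos: [0.4822, 0.3493, 0.2434]
eef_rot: [-179.9, -0.1, 6.6]
contact_force: [1.4, 0.7, 0.6]
gripper_width: 0.087
```

```bash
python3 go.py .528 .295 .12 6.3
```

```text
t 1.9 tcp [0.4822 0.3493 0.2434] rot [-1.799e+02 -1.100e-01  6.630e+00] w 87.0 F [1.39 0.71 0.58] M [ 0.037 -0.138 -0.023]
shift mm [ 39.   59.5 123.4] units [0.975 1.486 3.085] turn units [-0.012 -0.014  0.041] j [ 54.7  13.   -9.9   0.  -66.9  41.9]
```

>>> apply_moves --targets '[[[0.5,0.75,0],[0,0,0.04],87],[[0.48,0.74,0],[0,0,0],87],[[0,0,0.9],[0,0,0],87],[[0,0,0.9],[0,0,0],87],[[0,0,0.9],[0,0,0],87]]'

```text
time_s: 2.4
tcp_pos: [0.5376, 0.2888, 0.1401]
eef_rot: [-179.5, -0.8, 5.9]
contact_force: [-0.5, 0.7, -1.2]
gripper_width: 0.0871
```

```bash
python3 go.py .528 .295 .052 6.3
python3 - <<'E'
from plant import r
from h import *
c=r.capture("top"); zoom(c,190,190,110,130,5,"pics/t1.png")
c=r.capture("scene"); zoom(c,180,80,150,150,4,"pics/s1.png")
E
```

```text
t 2.4 tcp [0.5376 0.2888 0.1401] rot [-179.47   -0.84    5.87] w 87.09 F [-0.51  0.68 -1.25] M [-0.016 -0.047  0.032]
shift mm [-10.2  -6.3  88. ] units [-0.255 -0.158  2.2  ] turn units [-0.066 -0.105 -0.053] j [ 46.7  18.8 -16.5   0.2 -53.7  49.1]
```

View pics/t1.png

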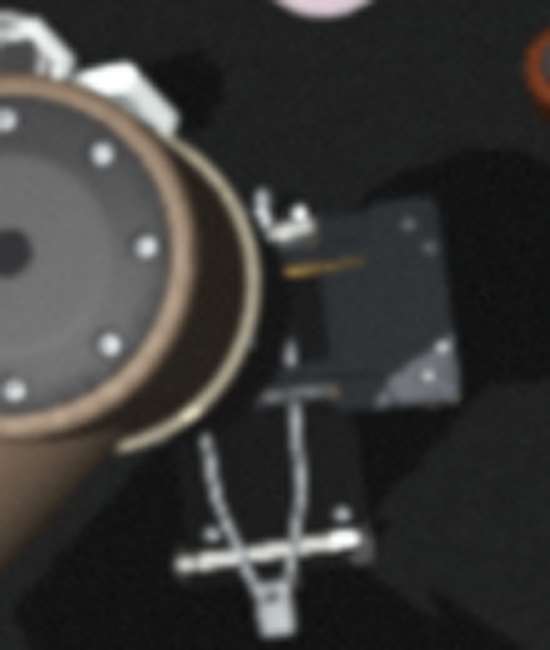

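View pics/s1.png

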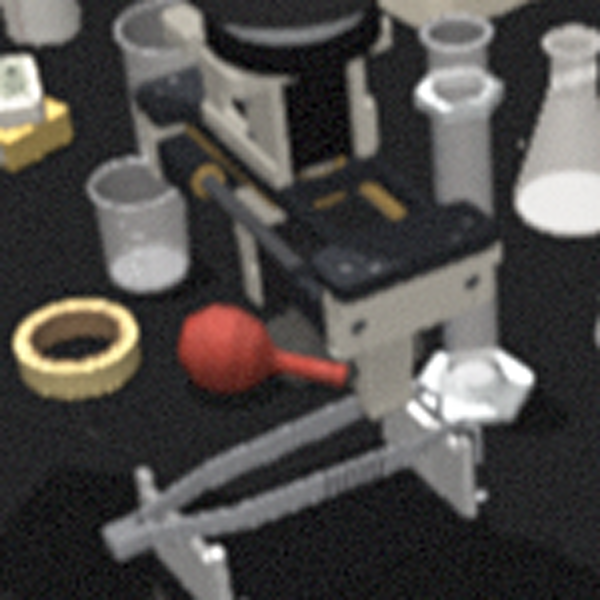

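The pictures show the gripper above the flats (scene zoom ~(385,380)) and clear of the cylinder. The arm overshot by about 10 mm, so I correct that and settle before descending.

>>> apply_moves --targets '[[[-0.25,-0.16,0],[-0.06,-0.1,-0.05],87],[[0,0,0],[0,0,0],87],[[0,0,0],[0,0,0],87]]'

```text
time_s: 2.8
tcp_pos: [0.5243, 0.2941, 0.1396]
eef_rot: [179.7, 0.4, 6.4]
contact_force: [-0.2, 0.3, 0.6]
gripper_width: 0.0869
```

```bash
python3 go.py .528 .295 .052 6.3
```

```text
t 2.8 tcp [0.5243 0.2941 0.1396] rot [179.73   0.37   6.38] w 86.91 F [-0.21  0.34  0.63] M [ 0.045 -0.031  0.017]
shift mm [ 4.3 -0.9 87.5] units [ 0.108 -0.021  2.188] turn units [0.033 0.047 0.01 ] j [ 47.9  18.8 -16.4  -0.1 -55.2  48.5]
```

>>> apply_moves --targets '[[[0.1,-0.02,0.5],[0.03,0.04,0],87],[[0,0,0.5],[0,0,0],87],[[0,0,0.5],[0,0,0],87],[[0,0,0.3],[0,0,0],87],[[0,0,0.15],[0,0,0],87]]'

```text
time_s: 3.3
tcp_pos: [0.5326, 0.3016, 0.0694]
eef_rot: [-179.4, -0.8, 6.6]
contact_force: [-0.4, 0.3, 0.3]
gripper_width: 0.0871
```

```bash
python3 go.py .528 .295 .050 6.3
```

```text
t 3.3 tcp [0.5326 0.3016 0.0694] rot [-179.43   -0.77    6.62] w 87.07 F [-0.41  0.26  0.29] M [-0.114  0.017 -0.003]
shift mm [-5.6  6.2 19.3] units [-0.139  0.154  0.483] turn units [-0.071 -0.097  0.04 ] j [ 47.8  23.5 -20.2   0.1 -45.3  48.7]
```

>>> apply_moves --targets '[[[-0.14,0.15,0.1],[-0.07,-0.1,0.04],87],[[0,0,0],[0,0,0],87],[[0,0,0],[0,0,0],87]]'

```text
time_s: 3.6
tcp_pos: [0.528, 0.2952, 0.0666]
eef_rot: [-180.0, 0.0, 6.3]
contact_force: [0.7, 0.4, 0.3]
gripper_width: 0.087
```

```bash
python3 go.py .528 .295 .050 6.3
```

```text
t 3.6 tcp [0.528  0.2952 0.0666] rot [-1.7999e+02  1.0000e-02  6.3200e+00] w 87.03 F [0.73 0.4  0.27] M [ 0.005 -0.015  0.014]
shift mm [ 0.   0.2 16.6] units [0.    0.006 0.415] turn units [-0.001  0.001  0.002] j [ 47.7  23.6 -20.5  -0.  -45.9  48.6]
```

>>> apply_moves --targets '[[[0,0,0.2],[0,0,0],87],[[0,0,0.2],[0,0,0],80],[[0,0,0],[0,0,0],70],[[0,0,0],[0,0,0],60],[[0,0,0],[0,0,0],52]]'

```text
time_s: 4.1
tcp_pos: [0.5286, 0.2957, 0.0504]
eef_rot: [-179.9, -0.1, 6.3]
contact_force: [0.1, -0.1, 0.1]
gripper_width: 0.0619
```

```bash
python3 go.py .528 .295 .050 6.3;  python3 - <<'E'
from plant import r
from h import *
c=r.capture("scene"); zoom(c,180,80,150,150,4,"pics/s2.png")
E
```

```text
t 4.1 tcp [0.5286 0.2957 0.0504] rot [-1.7992e+02 -8.0000e-02  6.3200e+00] w 61.93 F [ 0.05 -0.13  0.14] M [-0.032 -0.008 -0.   ]
shift mm [-0.7  0.6  0.4] units [-0.017  0.015  0.009] turn units [-0.01  -0.01   0.002] j [ 47.7  24.8 -21.3  -0.  -43.9  48.6]
```

View pics/s2.png

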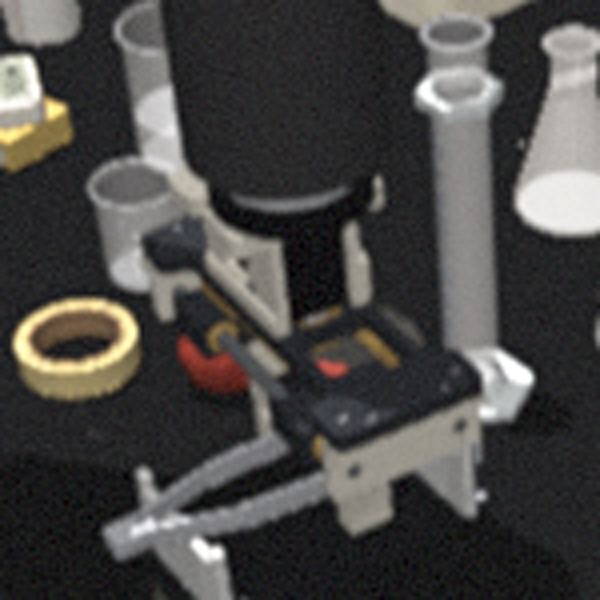

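The fingers straddle the flats, with the right finger at zoom ~(360,500), outside the right arm. Now I squeeze gradually.

>>> apply_moves --targets '[[[0,0,0],[0,0,0],46],[[0,0,0],[0,0,0],42],[[0,0,0],[0,0,0],40],[[0,0,0],[0,0,0],40],[[0,0,0],[0,0,0],40]]' --squeeze 20

```text
time_s: 4.65
tcp_pos: [0.5287, 0.2959, 0.0508]
eef_rot: [-179.9, -0.1, 6.3]
contact_force: [-0.0, 1.2, -0.6]
gripper_width: 0.0401
```

```bash
python3 go.py .528 .295 .050 6.3
```

```text
t 4.65 tcp [0.5287 0.2959 0.0508] rot [-1.799e+02 -1.100e-01  6.320e+00] w 40.06 F [-0.03  1.2  -0.63] M [-0.058 -0.041 -0.037]
shift mm [-0.8  0.8  0.8] units [-0.021  0.02   0.02 ] turn units [-0.013 -0.014  0.002] j [ 47.7  24.7 -21.3  -0.  -43.9  48.6]
```

>>> apply_moves --targets '[[[0,0,0],[0,0,0],38],[[0,0,0],[0,0,0],37.7],[[0,0,0],[0,0,0],37.7],[[0,0,-0.1],[0,0,0],37.7],[[0,0,-0.2],[0,0,0],37.7]]'

```text
time_s: 5.15
tcp_pos: [0.528, 0.2953, 0.0623]
eef_rot: [-180.0, -0.0, 6.3]
contact_force: [-0.2, 0.0, -1.3]
gripper_width: 0.038
```

>>> apply_moves --targets '[[[0,0,-0.3],[0,0,0],37.7],[[0,0,-0.4],[0,0,0],37.7],[[0,0,-0.4],[0,0,0],37.7],[[0,0,-0.3],[0,0,0],37.7],[[0,0,0],[0,0,0],37.7]]'

```text
time_s: 5.65
tcp_pos: [0.5292, 0.296, 0.1259]
eef_rot: [-179.8, -0.2, 6.3]
contact_force: [-0.7, 0.3, -0.4]
gripper_width: 0.0373
```

```bash
python3 go.py .474 .04 .11 7.4;  python3 - <<'E'
from plant import r
from h import *
c=r.capture("scene"); zoom(c,180,80,150,150,4,"pics/s3.png")
E
```

```text
t 5.65 tcp [0.5292 0.296  0.1259] rot [-179.84   -0.22    6.33] w 37.28 F [-0.72  0.28 -0.42] M [ 0.009 -0.043 -0.051]
shift mm [-83.1 248.4  14.9] units [-2.078  6.211  0.373] turn units [-0.02  -0.028 -0.133] j [ 47.7  19.7 -17.2   0.  -52.8  48.6]
```

View pics/s3.png

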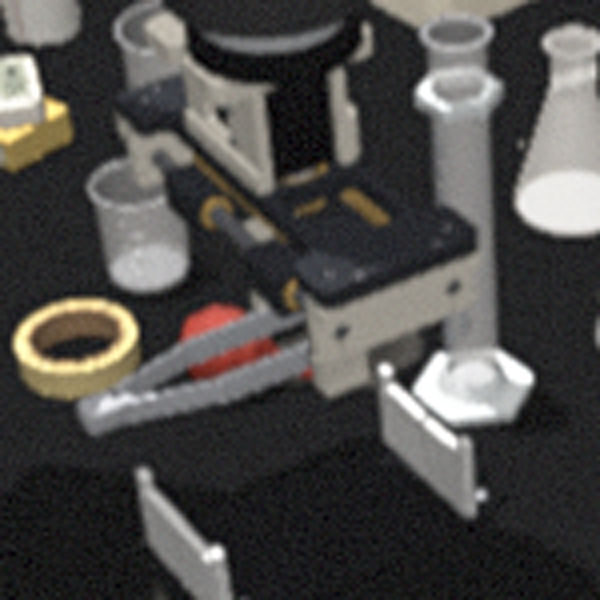

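>>> apply_moves --targets '[[[-0.1,0.3,0],[0,0,-0.07],37.7],[[-0.2,0.6,0],[0,0,-0.06],37.7],[[-0.24,0.7,0],[0,0,0],37.7],[[-0.24,0.7,0],[0,0,0],37.7],[[-0.24,0.7,0],[0,0,0],37.7]]'

```text
time_s: 6.2
tcp_pos: [0.5003, 0.1673, 0.1207]
eef_rot: [180.0, 0.1, 7.7]
contact_force: [-0.0, 0.3, -1.4]
gripper_width: 0.0378
```

>>> apply_moves --targets '[[[-0.24,0.7,0],[0,0,0],37.7],[[-0.2,0.6,0],[0,0,0],37.7],[[-0.15,0.5,0],[0,0,0],37.7],[[-0.1,0.3,0],[0,0,0],37.7],[[0,0,0],[0,0,0],37.7]]'

```text
time_s: 6.7
tcp_pos: [0.4774, 0.0699, 0.1173]
eef_rot: [179.9, 0.6, 7.5]
contact_force: [0.2, 1.4, -1.4]
gripper_width: 0.0377
```

```bash
python3 go.py .475 .036 .11 7.4
```

```text
t 6.7 tcp [0.4774 0.0699 0.1173] rot [179.86   0.55   7.54] w 37.74 F [ 0.23  1.42 -1.4 ] M [ 0.025 -0.096  0.039]
shift mm [-6.8 33.2  7.5] units [-0.169  0.831  0.186] turn units [0.018 0.069 0.017] j [ 31.7  10.  -32.4  -0.1 -48.2  66. ]
```

>>> apply_moves --targets '[[[-0.1,0.45,0.1],[0.02,0.06,0],37.7],[[-0.07,0.35,0.1],[0,0,0],37.7],[[0,0,0],[0,0,0],37.7],[[0,0,0],[0,0,0],37.7],[[0,0,0],[0,0,0],37.7]]'

```text
time_s: 7.2
tcp_pos: [0.4755, 0.037, 0.1084]
eef_rot: [-180.0, 0.1, 7.6]
contact_force: [-0.6, 0.4, -0.6]
gripper_width: 0.0376
```

```bash
python3 go.py .475 .036 .09 7.4;  python3 - <<'E'
from plant import r
from h import *
for n in ("scene","top"):
    cs=[r.capture(n) for _ in range(4)]; c=dict(cs[0]); c["img"]=np.mean([k["img"].astype(np.float32) for k in cs],0); c["z_map"]=np.median([k["z_map"] for k in cs],0)
    pickle.dump(c,open(n+"B.pkl","wb"))
    zoom(c,260,190,120,120,5,"pics/s4.png") if n=="scene" else zoom(c,300,190,100,110,5,"pics/t4.png")
print(r.get_state()["gripper_width"],r.get_state()["tcp_pos"])
E
```

```text
t 7.2 tcp [0.4755 0.037  0.1084] rot [-1.80e+02  9.00e-02  7.56e+00] w 37.57 F [-0.6   0.42 -0.56] M [-0.067 -0.04   0.019]
shift mm [-0.6  1.  18.4] units [-0.014  0.024  0.459] turn units [-0.     0.012  0.021] j [ 28.1   9.9 -34.   -0.  -46.1  69.5]
0.03793209389051996 [0.47525572 0.03685408 0.10847143][ WARN:0@5.082] global loadsave.cpp:1063 imwrite_ Unsupported depth image for selected encoder is fallbacked to CV_8U.
```

View pics/s4.png

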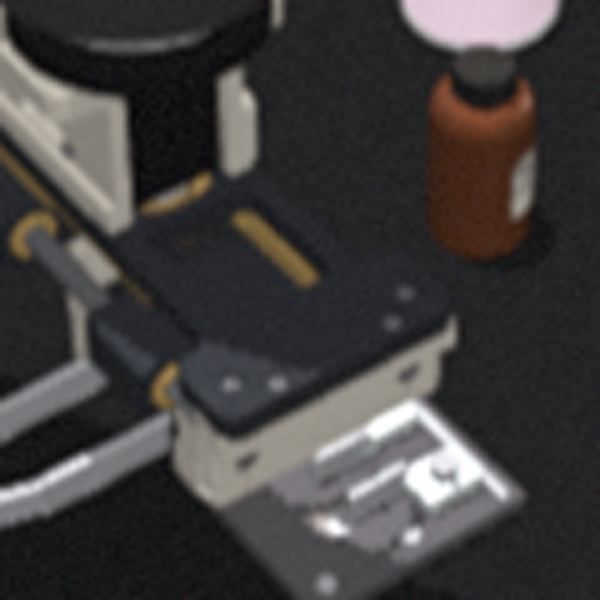

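View pics/t4.png

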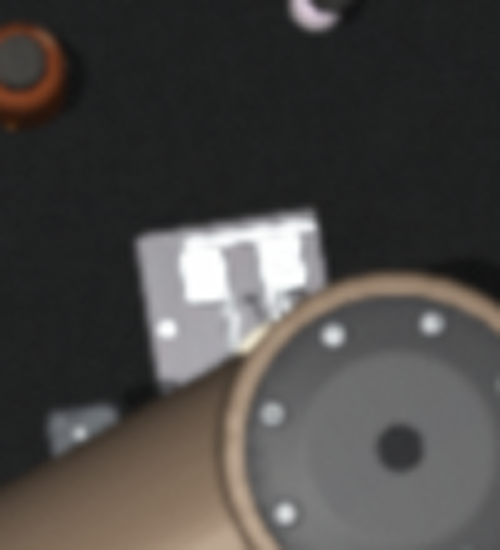

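Run:
```python
from h import *
t=load("topB.pkl");s=load("sceneB.pkl")
C=np.array([.4755,.037]);y=np.radians(7.5);ex=np.array([np.cos(y),np.sin(y)]);ey=np.array([-ex[1],ex[0]])
for nm,c in(("t",t),("s",s)):
    for x in(.077,.04):
        for sg in(1,-1):
            for z in(.110,.079):
                p=np.r_[C+ex*x+ey*sg*.0105,z]; print(nm,x,sg,z,proj(c,p).round(1))
T=s["camera_from_world"];print(-T[:3,:3].T@T[:3,3]);T=t["camera_from_world"];print(-T[:3,:3].T@T[:3,3])
im=t["img"][225:275,325:375]; cv2.imwrite("pics/t5.png",cv2.resize(np.clip(im,0,255).astype(np.uint8),None,fx=12,fy=12,interpolation=cv2.INTER_CUBIC))
im=s["img"][245:315,295:375]; cv2.imwrite("pics/s5.png",cv2.resize(np.clip(im,0,255).astype(np.uint8),None,fx=8,fy=8,interpolation=cv2.INTER_CUBIC))
```

```text
t 0.077 1 0.11 [346.3 248.8]
t 0.077 1 0.079 [345.6 249.9]
t 0.077 -1 0.11 [356.1 247.2]
t 0.077 -1 0.079 [355.1 248.4]
t 0.04 1 0.11 [349.1 266. ]
t 0.04 1 0.079 [348.4 266.7]
t 0.04 -1 0.11 [358.9 264.5]
t 0.04 -1 0.079 [357.9 265.2]
s 0.077 1 0.11 [328.1 241.7]
s 0.077 1 0.079 [328.1 254.9]
s 0.077 -1 0.11 [335.8 249. ]
s 0.077 -1 0.079 [335.6 262.3]
s 0.04 1 0.11 [309.6 251.2]
s 0.04 1 0.079 [310.  264.4]
s 0.04 -1 0.11 [317.2 258.8]
s 0.04 -1 0.079 [317.4 272. ]
[ 0.24001759 -0.50482208  0.73654423]
[0.45528009 0.12015109 1.29356508]
```

View pics/t5.png

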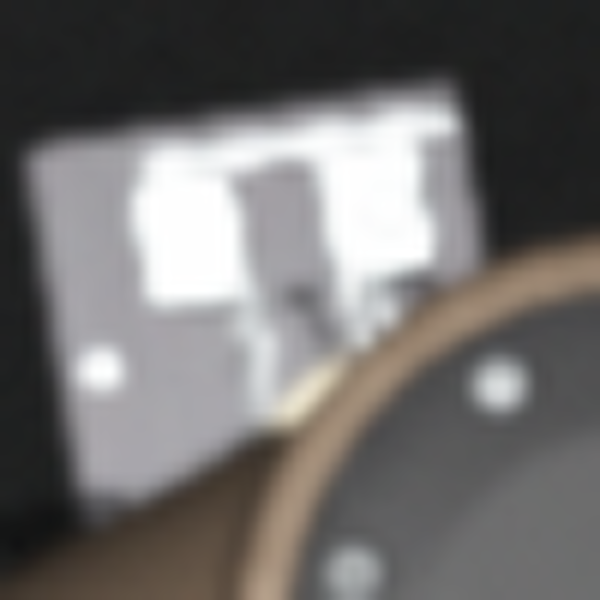

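View pics/s5.png

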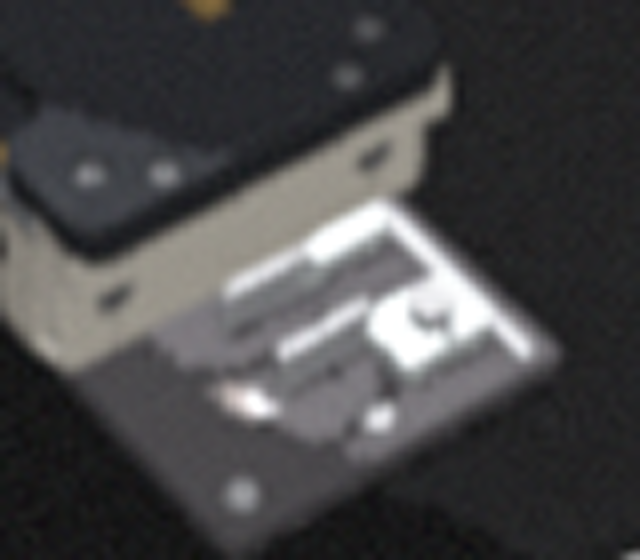

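Run:
```python
from h import *
c=load("topA.pkl")
def w(u,v):
    z=c["z_map"][v,u];T=c["camera_from_world"]
    q=np.array([(u-c["cx"])/c["fx"]*z,-(v-c["cy"])/c["fy"]*z,-z]); return ((q-T[:3,3])@T[:3,:3]).round(3)
for p in((490,250),(417,250),(420,300),(404,313),(365,188),(305,204),(256,180)): print(p,w(*p))
```

```text
(490, 250) [ 0.541 -0.25   0.101]
(417, 250) [ 0.548 -0.102  0.057]
(420, 300) [ 0.438 -0.101  0.074]
(404, 313) [ 0.409 -0.071  0.03 ]
(365, 188) [0.69  0.009 0.06 ]
(305, 204) [0.653 0.143 0.084]
(256, 180) [0.713 0.252 0.063]
```

>>> apply_moves --targets '[[[0,0,0],[0,0,0.3],37.7],[[0,0,0],[0,0,0.6],37.7],[[0,0,0],[0,0,0.8],37.7],[[0,0,0],[0,0,0.9],37.7],[[0,0,0],[0,0,0.9],37.7]]'

```text
time_s: 8.1
tcp_pos: [0.4753, 0.0372, 0.1087]
eef_rot: [180.0, 0.1, -21.3]
contact_force: [0.8, 0.8, -0.6]
gripper_width: 0.0376
```

```bash
python3 go.py .475 .036 .11 -52
```

```text
t 8.1 tcp [0.4753 0.0372 0.1087] rot [ 1.7999e+02  5.0000e-02 -2.1310e+01] w 37.6 F [ 0.8   0.83 -0.57] M [-0.007  0.014 -0.012]
shift mm [ 0.1  1.3 -1.3] units [ 0.003  0.031 -0.032] turn units [3.000e-03 6.000e-03 3.837e+00] j [ 28.2   9.9 -34.1  -0.  -46.1  40.6]
```

>>> apply_moves --targets '[[[0,0,0],[0,0,0.9],37.7],[[0,0,0],[0,0,0.9],37.7],[[0,0,0],[0,0,0.8],37.7],[[0,0,0],[0,0,0.6],37.7],[[0,0,0],[0,0,0],37.7]]'

```text
time_s: 8.6
tcp_pos: [0.4754, 0.0374, 0.109]
eef_rot: [180.0, 0.0, -48.2]
contact_force: [0.2, -0.0, 0.7]
gripper_width: 0.0375
```

>>> apply_moves --targets '[[[0,0,0],[0,0,0],37.7],[[0,0,0],[0,0,0],37.7]]'

```text
time_s: 8.8
tcp_pos: [0.4754, 0.0375, 0.109]
eef_rot: [180.0, 0.0, -47.9]
contact_force: [0.2, -0.2, -0.6]
gripper_width: 0.038
```

```bash
cat > cap.py <<'E'
import sys
from plant import r
from h import *
tag=sys.argv[1]
for n in ("scene","top"):
    W=[];P=[]
    cs=[]
    for _ in range(4):
        cs.append(r.capture(n)); st=r.get_state(); W.append(st["gripper_width"]*1000); P.append(np.r_[st["tcp_pos"],st["eef_rot"]])
    c=dict(cs[0]); c["img"]=np.mean([k["img"].astype(np.float32) for k in cs],0); c["z_map"]=np.median([k["z_map"] for k in cs],0); c["tcp"]=np.mean(P,0); c["w"]=np.mean(W)
    pickle.dump(c,open(n+tag+".pkl","wb")); print(n,"w",np.round(W,2),"tcp",np.mean(P,0).round(4))
E
python3 cap.py C
python3 - <<'E'
from h import *
for n in("scene","top"):
    c=load(n+"C.pkl"); p=c["tcp"]; y=np.radians(p[5]); q=proj(c,[p[0]+.06*np.cos(y),p[1]+.06*np.sin(y),.09]); u,v=q.astype(int); print(u,v)
    c["img"]=c["img"].astype(np.uint8); zoom(c,u-50,v-45,100,90,6,f"pics/{n}C.png")
E
```

```text
scene w [37.42 37.58 37.65 38.03] tcp [ 4.754000e-01  3.750000e-02  1.090000e-01  1.799976e+02  3.500000e-02
 -4.794870e+01]
top w [37.94 38.01 37.75 37.77] tcp [ 4.754000e-01  3.750000e-02  1.090000e-01  1.799943e+02  3.640000e-02
 -4.800110e+01]
328 283
376 264
```

View pics/sceneC.png

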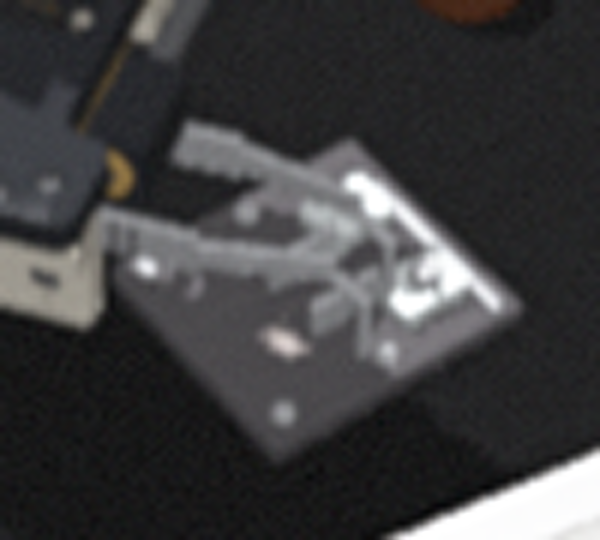

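View pics/topC.png

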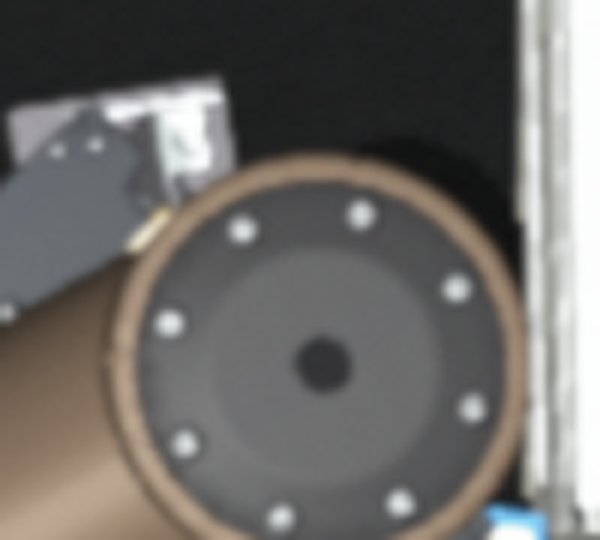

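>>> apply_moves --targets '[[[-0.25,-0.22,0],[0,0,0],37.7],[[-0.45,-0.4,0],[0,0,0],37.7],[[-0.5,-0.45,0],[0,0,0],37.7],[[-0.5,-0.45,0],[0,0,0],37.7],[[-0.3,-0.25,0],[0,0,0],37.7]]'

```text
time_s: 9.7
tcp_pos: [0.4745, 0.1485, 0.1092]
eef_rot: [-180.0, 0.0, -48.2]
contact_force: [-0.2, -1.3, -0.8]
gripper_width: 0.0378
```

>>> apply_moves --targets '[[[0,0,0],[0,0,0],37.7],[[0,0,0],[0,0,0],37.7],[[0,0,0],[0,0,0],37.7]]'

```text
time_s: 10.0
tcp_pos: [0.4743, 0.1515, 0.1091]
eef_rot: [-179.9, 0.0, -48.0]
contact_force: [0.7, -0.4, -0.7]
gripper_width: 0.038
```

```bash
python3 cap.py D
python3 - <<'E'
from h import *
for n in("scene","top"):
    c=load(n+"D.pkl"); p=c["tcp"]; y=np.radians(p[5]); q=proj(c,[p[0]+.06*np.cos(y),p[1]+.06*np.sin(y),.09]); u,v=q.astype(int); print(u,v)
    c["img"]=c["img"].astype(np.uint8); zoom(c,u-40,v-35,80,70,8,f"pics/{n}D.png")
E
```

```text
scene w [37.97 37.64 37.6  37.6 ] tcp [ 4.744000e-01  1.511000e-01  1.092000e-01 -1.799509e+02  2.880000e-02
 -4.805260e+01]
top w [37.7  37.9  37.85 37.73] tcp [ 4.745000e-01  1.511000e-01  1.092000e-01 -1.799388e+02  2.720000e-02
 -4.806260e+01]
295 239
323 266
```

View pics/sceneD.png

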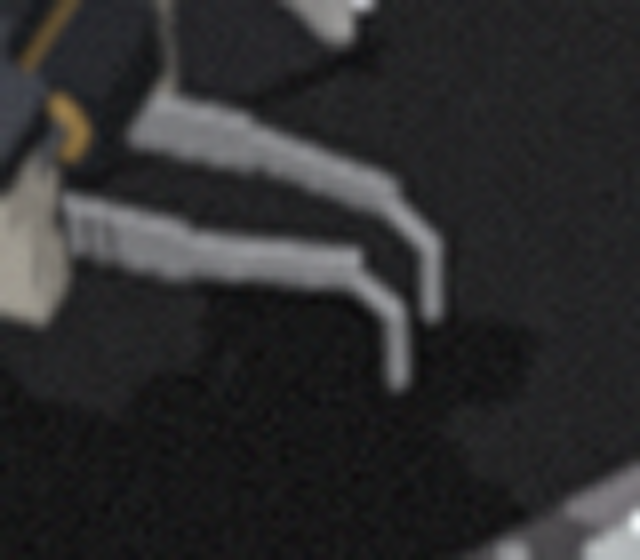

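View pics/topD.png

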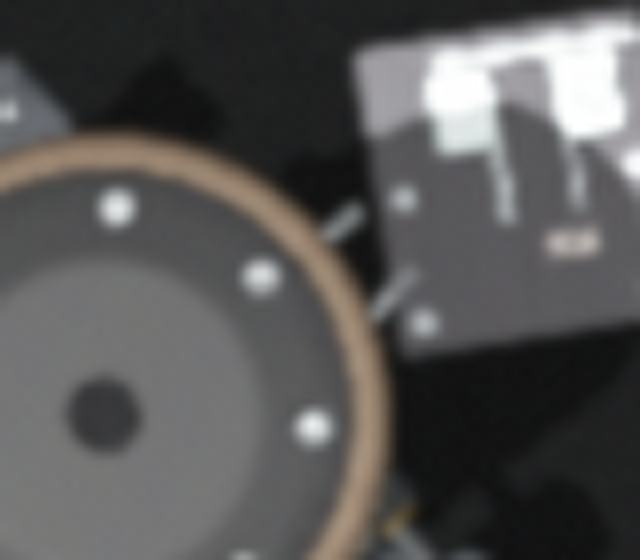

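```bash
cat > tips.py <<'E'
import sys
from h import *
def edge(col,thr):  # last crossing downwards
    for i in range(len(col)-1,0,-1):
        if col[i-1]>=thr>col[i]: return i-1+(col[i-1]-thr)/(col[i-1]-col[i])
def tip(c,u0,v0,u1,bg):
    """rows v0.. within cols u0..u1"""
    g=c["img"].mean(2); us=np.arange(u0,u1)
    cs=[]
    for v in range(v0-4,v0+1):
        w=np.clip(g[v,u0:u1]-bg-12,0,None); cs.append((w*us).sum()/w.sum())
    uc=np.mean(cs); 
    prof=np.array([np.clip(g[v,u0:u1]-bg,0,None).sum() for v in range(v0-6,v0+9)])
    full=np.median(prof[:6]); vb=v0-6+edge(prof,full/2)
    return uc,vb,np.round(cs,2),prof.round()
if __name__=="__main__":
    c=load("sceneD.pkl"); p=c["tcp"]; print(p, c["w"])
    g=c["img"].mean(2); ou,ov=255,204
    print(g[235:258,298:315].round().astype(int))
E
python3 tips.py
```

```text
[ 4.74351728e-01  1.51074732e-01  1.09159482e-01 -1.79950875e+02
  2.87702912e-02 -4.80525785e+01] 37.70097324425873
[[127 117  63  34  35  37  29  33  47  89 134 127  66  32  31  35  35]
 [151 142  74  30  35  35  34  34  35  73 124 121  62  29  35  38  34]
 [139 131  82  44  34  33  34  35  33  74 123 120  64  31  37  39  36]
 [131 136 120  84  52  36  35  34  34  73 122 119  63  37  36  35  35]
 [110 134 143 128  94  58  36  33  34  70 123 119  63  34  38  38  36]
 [ 65  93 130 150 136 102  62  32  28  70 124 119  65  32  41  34  35]
 [ 24  46  85 128 148 140 114  59  30  67 123 122  67  31  36  36  35]
 [ 16  18  40  80 122 147 145  90  39  64 120 120  64  30  34  35  36]
 [ 24  16  19  36  78 122 138 102  41  51  96  94  52  23  28  34  32]
 [ 23  27  19  20  46  93 124  98  41  24  53  50  31  19  26  25  25]
 [ 21  25  22  21  40  90 120  99  44  20  23  22  25  23  25  21  24]
 [ 25  24  21  21  39  85 123 103  49  21  23  25  26  23  17  24  25]
 [ 24  22  25  20  38  81 125 106  50  21  24  25  21  21  27  24  20]
 [ 17  23  24  20  31  81 125 109  53  18  15  23  19  19  27  24  24]
 [ 23  23  21  16  35  83 126 112  54  22  18  20  24  22  22  24  22]
 [ 18  26  16  21  36  79 125 114  53  21  22  25  24  20  25  29  21]
 [ 19  22  21  20  30  70 112  98  48  19  19  26  25  25  23  22  24]
 [ 20  27  23  23  25  50  80  64  33  20  23  24  21  22  26  18  19]
 [ 25  26  21  18  23  30  37  29  20  25  21  21  23  27  23  19  25]
 [ 22  24  26  21  20  22  22  23  21  21  23  23  25  21  29  28  28]
 [ 24  22  25  23  21  24  26  23  22  25  23  22  24  31  34  38  35]
 [ 23  27  18  28  24  22  17  22  25  26  24  24  25  31  38  32  36]
 [ 18  21  20  24  20  26  22  21  23  19  26  28  32  33  37  34  33]]
```

```bash
cat > ev.py <<'E'
from tips import *
def evaluate(c,Lb,Rb):
    p=c["tcp"]; zt=p[2]+.002-.031
    y=np.radians(p[5]); ex=np.array([np.cos(y),np.sin(y)]);ey=np.array([-ex[1],ex[0]])
    cam=onz(c,c["cx"],c["cy"],0); o,_=ray(c,0,0)
    out=[]
    for b in(Lb,Rb):
        uc,vb,cs,pr=tip(c,*b); print("px",round(uc,2),round(vb,2),cs)
        P=onz(c,uc,vb,zt)[:2]; d=P-o[:2]; d/=np.linalg.norm(d); P=P+.002*d   # near rim -> centre
        q=P-p[:2]; out.append(np.array([q@ex,q@ey])*1000)
    out=np.array(out); print("tips in TCP frame (x,y left) mm\n",out.round(2),"gap",np.linalg.norm(out[0]-out[1]).round(2),"mid",out.mean(0).round(2),"ang",np.degrees(np.arctan2(out[1,0]-out[0,0],out[0,1]-out[1,1])).round(2))
    return out
if __name__=="__main__":
    c=load("sceneD.pkl")
    evaluate(c,(306,243,312,33),(301,251,308,22))
    t=load("topD.pkl"); g=t["img"].mean(2); p=t["tcp"]
    y=np.radians(p[5]); ex=np.array([np.cos(y),np.sin(y)]);ey=np.array([-ex[1],ex[0]])
    for sg in(1,-1):
        q=p[:2]+ex*.075+ey*sg*.0105; print(proj(t,np.r_[q,.11]))
    print(g[252:274,320:340].round().astype(int))
E
python3 ev.py
```

```text
px 308.48 243.37 [308.44 308.45 308.5  308.5  308.51]
px 304.27 251.98 [304.21 304.28 304.29 304.29 304.3 ]
tips in TCP frame (x,y left) mm
 [[ 79.28   9.82]
 [ 79.9  -11.91]] gap 21.75 mid [79.59 -1.05] ang 1.61
[325.41209345 257.7991891 ]
[332.24307698 265.00487614]
[[ 19  19  18  19  19  17  18  19  30  55  80  88  89  88  88  87  87  88
   89  89]
 [ 18  20  20  18  20  19  20  19  27  52  78  89  95  99  96  88  86  88
   89  88]
 [ 20  20  19  18  20  18  19  19  26  48  74  96 120 134 122  95  88  88
   89  89]
 [ 25  20  19  18  19  22  26  31  28  42  71 107 148 170 152 106  88  88
   89  89]
 [ 43  25  20  20  23  37  60  67  47  39  68 107 144 165 149 107  89  88
   89  89]
 [ 72  47  29  26  41  72 101 103  67  40  62  92 112 126 117  96  89  89
   89  90]
 [103  75  51  52  78 105 119 101  63  38  55  82  92  96  94  91  88  89
   90  90]
 [124 102  82  91 116 120 101  66  39  31  53  78  88  90  88  89  89  89
   90  90]
 [136 120 107 112 119  96  59  33  22  27  48  74  86  90  89  90  88  89
   90  90]
 [137 130 117 101  83  54  29  21  19  25  44  69  86  90  90  89 
[... 339 characters left out ...]
  93  90
   89  91]
 [ 78  87 110 131 136 122  96  67  36  26  47  86 118 123 111  98  90  89
   90  90]
 [ 79  80  91 116 136 133 114  87  52  44  82 118 126 112  97  92  90  90
   90  90]
 [ 80  78  82 104 130 137 126 104  74  74 117 137 120 100  94  95  94  92
   90  91]
 [ 82  79  79  91 117 136 134 117  95 103 126 115  89  91 104 118 116 102
   93  91]
 [ 83  81  79  82 104 131 137 125 108 110 111  77  65  90 124 155 155 126
   99  91]
 [ 84  83  80  79  93 122 138 132 113  92  69  44  58  90 133 172 174 142
  103  92]
 [ 85  83  81  79  89 116 138 137 119  86  53  35  53  84 119 150 150 124
   98  90]
 [ 87  84  80  78  84 106 133 138 122  94  62  37  48  75  94 104 104  94
   88  84]]
```

>>> apply_moves --targets '[[[0,0,0],[0,0,-0.3],37.7],[[0,0,0],[0,0,-0.6],37.7],[[0,0,0],[0,0,-0.9],37.7],[[0,0,0],[0,0,-0.9],37.7],[[0,0,0],[0,0,-0.9],37.7]]'

```text
time_s: 10.9
tcp_pos: [0.4747, 0.1504, 0.1093]
eef_rot: [-179.9, -0.0, -18.4]
contact_force: [-0.1, 0.6, -1.3]
gripper_width: 0.0377
```

>>> apply_moves --targets '[[[0,0,0],[0,0,-0.9],37.7],[[0,0,0],[0,0,-0.9],37.7],[[0,0,0],[0,0,-0.8],37.7],[[0,0,0],[0,0,-0.4],37.7],[[0,0,0],[0,0,0],37.7]]'

```text
time_s: 11.4
tcp_pos: [0.4748, 0.1496, 0.1094]
eef_rot: [-179.9, -0.1, 6.8]
contact_force: [-1.3, 0.4, -1.1]
gripper_width: 0.0377
```

```bash
python3 go.py .42 .13 .109 7.4
```

```text
t 11.4 tcp [0.4748 0.1496 0.1094] rot [-1.7993e+02 -5.0000e-02  6.7500e+00] w 37.72 F [-1.26  0.42 -1.07] M [-0.032 -0.055 -0.02 ]
shift mm [-56.7  13.    0.4] units [-1.418  0.326  0.009] turn units [-0.009 -0.007 -0.081] j [ 40.1  11.6 -31.6  -0.  -46.7  56.7]
```

>>> apply_moves --targets '[[[-0.3,0.08,0],[0,0,-0.08],37.7],[[-0.5,0.12,0],[0,0,0],37.7],[[-0.4,0.1,0],[0,0,0],37.7],[[-0.2,0,0],[0,0,0],37.7],[[0,0,0],[0,0,0],37.7]]'

```text
time_s: 11.9
tcp_pos: [0.417, 0.1285, 0.1088]
eef_rot: [-179.9, -0.0, 7.0]
contact_force: [0.3, 1.2, -0.5]
gripper_width: 0.0384
```

>>> apply_moves --targets '[[[0,0,0],[0,0,0],37.7],[[0,0,0],[0,0,0],37.7]]'

```text
time_s: 12.1
tcp_pos: [0.4177, 0.1292, 0.1093]
eef_rot: [-179.9, -0.1, 7.0]
contact_force: [0.2, -0.2, -0.2]
gripper_width: 0.0382
```

```bash
python3 cap.py E
python3 - <<'E'
from h import *
for n in("scene","top"):
    c=load(n+"E.pkl"); p=c["tcp"]; y=np.radians(p[5]); q=proj(c,[p[0]+.06*np.cos(y),p[1]+.06*np.sin(y),.09]); u,v=q.astype(int); print(u,v)
    c["img"]=c["img"].astype(np.uint8); zoom(c,u-40,v-35,80,70,8,f"pics/{n}E.png")
E
```

```text
scene w [37.8  37.94 37.91 38.  ] tcp [ 4.177000e-01  1.291000e-01  1.092000e-01 -1.799205e+02 -6.100000e-02
  6.969000e+00]
top w [37.8  37.96 37.79 37.95] tcp [ 4.174000e-01  1.289000e-01  1.090000e-01 -1.799304e+02 -3.770000e-02
  6.966200e+00]
268 236
310 284
```

View pics/topE.png

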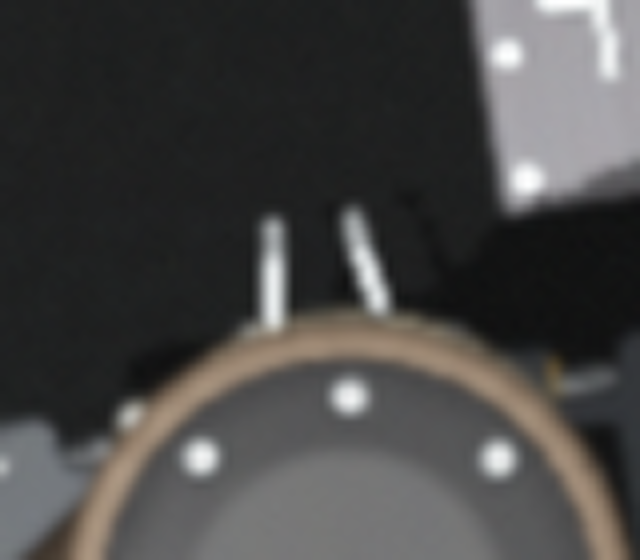

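View pics/sceneE.png

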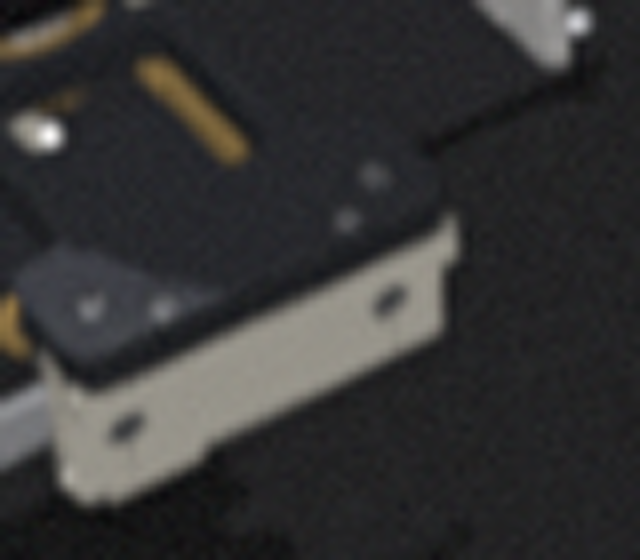

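```bash
cat > te.py <<'E'
from h import *
def run(t,c0,r0,bg=25):
    g=t["img"].mean(2); p=t["tcp"]; y=np.radians(p[5]); ex=np.array([np.cos(y),np.sin(y)]);ey=np.array([-ex[1],ex[0]])
    res=[]
    for (a,b) in c0:
        us=np.arange(a,b); rows=[]
        for v in range(r0,r0+7):
            w=np.clip(g[v,a:b]-bg-8,0,None); rows.append((v,(w*us).sum()/max(w.sum(),1),w.sum()))
        full=max(q[2] for q in rows[:5])
        # front edge
        vb=None
        for q0,q1 in zip(rows[:-1],rows[1:]):
            if q0[2]<full/2<=q1[2]: vb=q0[0]+(full/2-q0[2])/(q1[2]-q0[2]); break
        print([(q[0],round(q[1],2),round(q[2])) for q in rows],"front",vb)
        i=int(np.ceil(vb)); uc=np.mean([q[1] for q in rows if i<=q[0]<=i+1])
        for z in(.105,.09):
            P=onz(t,uc,vb,z)[:2]; q=P-p[:2]; print("   z",z,"front x %.2f y %.2f"%(q@ex*1000,q@ey*1000)); 
        res.append(q)
    d=res[0]-res[1]; print("sep along ey %.2f"%(d@ey*1000), "ex %.2f"%(d@ex*1000))
if __name__=="__main__":
    t=load("topE.pkl"); g=t["img"].mean(2); print(g[272:286,300:320].round().astype(int)); print(t["tcp"],t["w"])
    run(t,[(301,308),(310,318)],273)
E
python3 te.py
```

```text
[[ 33  32  32  32  31  32  31  32  31  32  33  33  32  32  32  32  32  32
   32  29]
 [ 32  31  32  32  32  32  32  32  32  32  32  33  32  33  34  33  33  33
   32  27]
 [ 32  32  32  33  33  32  31  33  32  32  30  28  35  52  58  42  33  33
   31  29]
 [ 32  34  38  49  52  40  33  31  32  31  28  26  51  94 105  64  36  31
   32  32]
 [ 33  35  56  96 107  64  35  34  33  32  30  30  67 130 148  94  44  32
   31  32]
 [ 33  39  76 140 156  93  40  33  33  33  32  32  67 136 165 122  59  34
   32  31]
 [ 33  37  76 142 159  98  41  33  33  32  32  33  60 129 172 144  74  34
   31  31]
 [ 31  36  73 138 159  99  44  32  31  33  32  31  49 111 170 168  92  37
   32  32]
 [ 32  36  77 150 172 107  45  33  32  32  32  32  38  98 185 208 133  51
   33  31]
 [ 32  37  89 176 200 123  46  32  31  32  32  32  32  83 178 219 175  83
   33  31]
 [ 32  38 100 198 222 136  46  32  32  32  32  32  28  51 132 208 210 119
   39  32]
 [ 33  37 104 204 227 139  46  32  32  32  32  30  25  32 103 202 225 142
   50  32]
 [ 32  38 104 204 227 138  46  32  32  33  32  28  23  26  85 181 220 172
   80  35]
 [ 32  37 103 204 226 136  44  32  32  33  33  28  23  25  54 130 203 205
  115  37]]
[ 4.17432533e-01  1.28890606e-01  1.09035447e-01 -1.79930417e+02
 -3.76534218e-02  6.96615137e+00] 37.87525975448945
[(273, np.float64(0.0), 0), (274, np.float64(50.92), 0), (275, np.float64(303.57), 46), (276, np.float64(303.6), 197), (277, np.float64(303.6), 346), (278, np.float64(303.64), 356), (279, np.float64(303.7), 350)] front 275.84387
   z 0.105 front x 80.11 y 10.97
   z 0.09 front x 80.66 y 11.27
[(273, np.float64(314.0), 1), (274, np.float64(313.75), 55), (275, np.float64(313.67), 186), (276, np.float64(313.74), 318), (277, np.float64(313.93), 385), (278, np.float64(314.11), 415), (279, np.float64(314.36), 430)] front 275.05206
   z 0.105 front x 78.60 y -10.72
   z 0.09 front x 79.13 y -10.69
sep along ey 21.97 ex 1.53
```

Run:
```python
from h import *
def wz(c):
    v,u=np.mgrid[0:480,0:640]; z=c["z_map"]; T=c["camera_from_world"]
    q=np.stack([(u-c["cx"])/c["fx"]*z,-(v-c["cy"])/c["fy"]*z,-z],-1)
    return (q-T[:3,3])@T[:3,:3]
c=load("sceneD.pkl"); W=wz(c); p=c["tcp"]; y=np.radians(p[5]); R=np.array([[np.cos(y),np.sin(y)],[-np.sin(y),np.cos(y)]])
for nm,(us,vs) in dict(R=((303,304,305),range(243,253)),L=((308,309),range(235,245))).items():
    for v in vs:
        P=np.median(W[v,list(us)],0); l=R@(P[:2]-p[:2]); print(nm,v,(l*1000).round(1),(P[2]*1000).round(1))
A=load("sceneA.pkl");WA=wz(A)
print("bench z scene", np.median(WA[250:280,265:290,2])*1000, np.median(W[255:275,255:280,2])*1000)
print("gauge base z", np.median(WA[292:300,310:322,2])*1000, "rib", [WA[v,u,2].round(4) for u,v in((324,281),(326,280),(332,287),(334,286))])
t=load("topE.pkl");W=wz(t);p=t["tcp"];y=np.radians(p[5]); R=np.array([[np.cos(y),np.sin(y)],[-np.sin(y),np.cos(y)]])
for v in range(274,284):
    print(v,[(np.r_[R@(W[v,u,:2]-p[:2]),W[v,u,2]]*1000).round(1).tolist() for u in(303,304,313,314)])
print("bench top", np.median(W[240:265,290:320,2])*1000)
```

```text
R 243 [ 79.9 -12. ] 98.8
R 244 [ 80.2 -12.9] 97.5
R 245 [ 79.8 -12.1] 94.8
R 246 [ 79.7 -12. ] 92.7
R 247 [ 80.  -12.5] 90.6
R 248 [ 81.  -10.7] 86.9
R 249 [ 81.1 -11.3] 85.2
R 250 [ 81.  -11.9] 83.8
R 251 [ 81.  -11.5] 80.8
R 252 [ 80.8 -11.3] 78.1
L 235 [80.1  9.1] 98.9
L 236 [80.3  8.5] 97.2
L 237 [80.2  8.7] 94.7
L 238 [80.1  8.8] 92.2
L 239 [79.9  9.1] 89.5
L 240 [80.1  8.5] 87.7
L 241 [80.   8.6] 85.2
L 242 [79.8  8.8] 82.6
L 243 [79.7  8.8] 80.1
L 244 [50.5 80.9] 1.4
bench z scene 0.40603704472727886 0.3915735222484972
gauge base z 9.769176294669359 rib [np.float64(0.0242), np.float64(0.0232), np.float64(0.0223), np.float64(0.0228)]
274 [[88.3, 13.8, 1.5], [88.0, 11.6, 0.7], [85.0, -9.0, 0.7], [84.6, -11.2, 0.2]]
275 [[86.1, 14.2, 0.8], [85.7, 11.9, 0.5], [82.7, -8.6, 0.1], [78.9, -11.1, 97.8]]
276 [[83.8, 14.5, -0.2], [83.4, 12.2, 0.8], [77.1, -8.7, 98.7], [76.8, -10.8, 99.3]]
277 [[81.5, 14.8, 1.7], [77.8, 10.6, 98.3], [78.1, -7.9, 0.5], [74.4, -10.5, 105.8]]
278 [[79.2, 15.2, 1.2], [75.5, 10.8, 103.8], [75.8, -7.6, 1.2], [72.4, -10.2, 104.5]]
279 [[76.9, 15.4, 3.8], [73.4, 11.1, 103.8], [73.6, -7.3, 0.2], [70.2, -9.9, 107.5]]
280 [[74.6, 15.8, 2.7], [71.3, 11.4, 105.7], [71.3, -6.9, 0.0], [68.1, -9.6, 107.3]]
281 [[72.4, 16.1, 2.8], [69.0, 11.5, 113.7], [69.0, -6.6, 1.3], [68.7, -8.9, 0.2]]
282 [[70.1, 16.5, 0.8], [66.9, 11.8, 112.6], [66.7, -6.3, 3.6], [66.4, -8.6, 1.7]]
283 [[67.9, 16.8, 0.9], [64.8, 12.1, 115.8], [64.5, -6.0, 2.2], [64.2, -8.2, -0.1]]
bench top 0.8883658160434164
```

```bash
python3 go.py .4715 .0353 .09 7.4
```

```text
t 12.5 tcp [0.4173 0.1289 0.109 ] rot [-1.7993e+02 -4.0000e-02  6.9700e+00] w 37.95 F [ 0.07  0.02 -0.71] M [-0.071 -0.026  0.023]
shift mm [42.4 99.5 18.9] units [1.06  2.486 0.473] turn units [-0.009 -0.004 -0.054] j [ 43.2   6.1 -38.8  -0.  -45.1  53.8]
```

>>> apply_moves --targets '[[[0.15,0.35,0],[0,0,-0.05],37.6],[[0.25,0.6,0],[0,0,0],37.6],[[0.25,0.6,0],[0,0,0],37.6],[[0.2,0.45,0],[0,0,0],37.6],[[0.1,0.25,0],[0,0,0],37.6]]'

```text
time_s: 13.0
tcp_pos: [0.4684, 0.0431, 0.1091]
eef_rot: [-179.9, -0.1, 7.6]
contact_force: [-0.3, -0.2, -0.4]
gripper_width: 0.0378
```

>>> apply_moves --targets '[[[0,0,0.2],[0,0,0],37.6],[[0,0,0],[0,0,0],37.6],[[0,0,0],[0,0,0],37.6]]'

```text
time_s: 13.3
tcp_pos: [0.4684, 0.0424, 0.1]
eef_rot: [-179.9, -0.0, 7.5]
contact_force: [0.4, 0.3, -0.2]
gripper_width: 0.0373
```

```bash
python3 go.py .4715 .0353 .08 7.4
```

```text
t 13.3 tcp [0.4684 0.0424 0.1   ] rot [-1.7993e+02 -3.0000e-02  7.4500e+00] w 37.32 F [ 0.44  0.32 -0.21] M [ 0.014 -0.024  0.027]
shift mm [ 2.2  7.5 20. ] units [0.055 0.187 0.501] turn units [-0.009 -0.003  0.007] j [ 29.2   9.9 -35.5  -0.1 -44.6  68.3]
```

>>> apply_moves --targets '[[[0.05,0.18,0.1],[0,0,0],37.6],[[0,0,0.2],[0,0,0],37.6],[[0,0,0.2],[0,0,0],37.6],[[0,0,0],[0,0,0],37.6],[[0,0,0],[0,0,0],37.6]]'

```text
time_s: 13.8
tcp_pos: [0.4707, 0.0363, 0.0781]
eef_rot: [-179.9, 0.0, 7.6]
contact_force: [-1.1, 0.2, -0.5]
gripper_width: 0.0375
```

```bash
python3 go.py .4715 .0353 .056 7.4
```

```text
t 13.8 tcp [0.4707 0.0363 0.0781] rot [-179.93    0.      7.6 ] w 37.5 F [-1.06  0.18 -0.46] M [-0.044 -0.054  0.006]
shift mm [ 0.6  1.2 22.1] units [0.016 0.029 0.552] turn units [-0.009  0.     0.026] j [ 28.3  12.  -36.6  -0.1 -41.4  69.4]
```

>>> apply_moves --targets '[[[0.01,0.03,0.15],[0,0,0.02],37.6],[[0,0,0.15],[0,0,0],37.6],[[0,0,0],[0,0,0],37.6],[[0,0,0],[0,0,0],37.6]]'

```text
time_s: 14.2
tcp_pos: [0.4714, 0.0353, 0.0651]
eef_rot: [-179.9, -0.0, 7.4]
contact_force: [0.7, -0.0, -0.3]
gripper_width: 0.038
```

```bash
python3 go.py .4715 .0353 .056 7.4; python3 cap.py F
python3 - <<'E'
from h import *
c=load("topF.pkl"); c["img"]=c["img"].astype(np.uint8); zoom(c,325,225,50,50,12,"pics/topF.png")
c=load("sceneF.pkl"); c["img"]=c["img"].astype(np.uint8); zoom(c,285,245,90,70,8,"pics/sceneF.png")
E
```

```text
t 14.2 tcp [0.4714 0.0353 0.0651] rot [-179.93   -0.      7.44] w 37.99 F [ 0.73 -0.04 -0.26] M [-0.066 -0.024  0.015]
shift mm [0.1 0.1 9.1] units [0.003 0.001 0.227] turn units [-0.009 -0.     0.005] j [ 28.2  13.2 -37.3  -0.1 -39.4  69.4]
scene w [37.99 37.64 37.5  37.57] tcp [ 4.714000e-01  3.540000e-02  6.520000e-02 -1.799213e+02 -2.000000e-02
  7.445200e+00]
top w [37.57 37.8  37.75 37.76] tcp [ 4.71500e-01  3.54000e-02  6.54000e-02 -1.79913e+02 -3.83000e-02
  7.44390e+00]
```

View pics/topF.png

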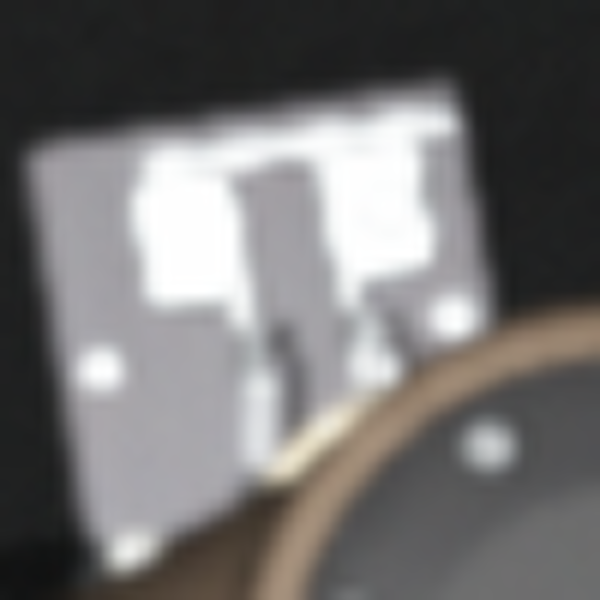

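View pics/sceneF.png

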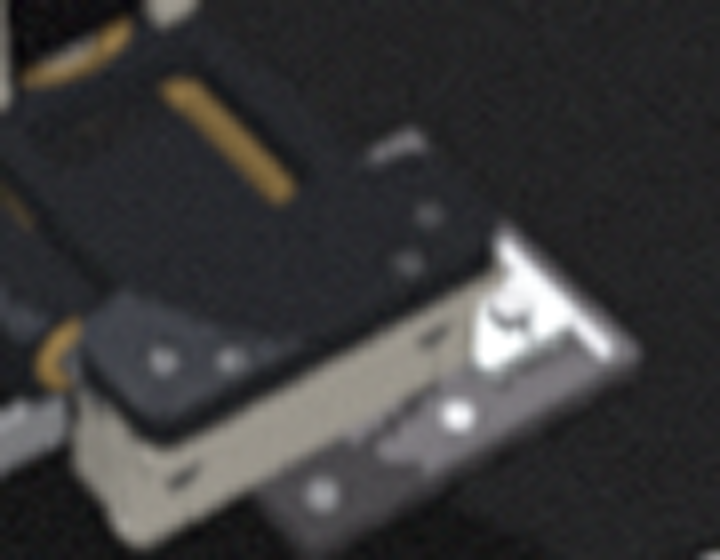

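Run:
```python
from h import *
t=load("topF.pkl"); g=t["img"].mean(2); a=load("topA.pkl")["img"].mean(2)
print(g[248:264,340:364].round().astype(int)); print((g-a)[248:264,340:364].round().astype(int))
yaw=np.radians(7.4);C=np.array([.549,.0496]);ex=np.array([np.cos(yaw),np.sin(yaw)]);ey=np.array([-ex[1],ex[0]])
for yy,n in((.0062,"L"),(-.0146,"R")):
    for x in(-.012,0,.012):
        for z in(.022,.056): print(n,x,z,proj(t,np.r_[C+ex*x+ey*yy,z]).round(2))
```

```text
[[254 254 254 253 249 228 177 163 166 165 163 163 175 225 238 207 187 181
  173 166 164 166 168 166]
 [249 249 247 244 243 236 180 161 166 165 165 163 174 217 228 178 159 162
  164 165 168 184 198 193]
 [199 194 192 200 231 235 183 160 164 164 165 164 169 194 206 179 161 151
  154 164 181 218 238 233]
 [165 164 163 178 217 228 184 155 149 155 163 165 163 163 177 188 169 137
  139 161 188 233 249 244]
 [166 168 167 171 188 200 181 141 120 136 160 165 161 152 171 200 185 144
  128 149 174 213 237 230]
 [166 168 168 166 164 174 174 131 107 129 157 164 161 157 185 212 192 150
  120 132 151 162 170 155]
 [166 169 168 166 159 168 175 142 118 123 148 162 162 166 205 228 210 184
  136 118 125 121 120 118]
 [168 168 168 166 160 173 186 163 135 116 135 159 164 173 216 236 230 219
  155 106 106 115 124 129]
 [168 168 169 166 167 188 212 194 149 113 130 158 165 173 204 225 223 210
  145 107 115 128 136 138]
 [168 168 168 168 173 202 227 213 158 113 130 159 167 175 191 195 177 153
  123 120 128 136 135 127]
 [168 169 170 169 176 201 223 207 154 114 132 164 179 190 191 175 148 125
  124 130 130 12
[... 1781 characters left out ...]
1 -21 -60 -90 -94 -75
  -47 -50 -72 -85 -87 -74]
 [  2   2   2   3  11  38  57  42   4   3  27   5 -37 -76 -91 -92 -94 -86
  -64 -71 -85 -87 -81 -51]
 [  2   2   1   1  10  36  55  44  31  43  40 -16 -78 -94 -84 -79 -82 -83
  -81 -85 -88 -86 -78 -43]
 [  1   2   2   3   6  23  40  44  52  49  10 -50 -69 -52 -44 -47 -65 -85
  -88 -87 -86 -83 -80 -60]]
L -0.012 0.022 [346.01 258.09]
L -0.012 0.056 [346.77 257.1 ]
L 0 0.022 [345.17 252.89]
L 0 0.056 [345.91 251.76]
L 0.012 0.022 [344.33 247.7 ]
L 0.012 0.056 [345.05 246.42]
R -0.012 0.022 [355.03 256.69]
R -0.012 0.056 [356.04 255.65]
R 0 0.022 [354.19 251.49]
R 0 0.056 [355.17 250.32]
R 0.012 0.022 [353.34 246.3 ]
R 0.012 0.056 [354.31 244.99]
```

>>> apply_moves --targets '[[[0.03,0,0.12],[0,0,0],37.6],[[0,0,0.1],[0,0,0],37.6],[[0,0,0],[0,0,0],37.6],[[0,0,0],[0,0,0],37.6],[[0,0,0],[0,0,0],37.6]]'

```text
time_s: 15.1
tcp_pos: [0.4727, 0.0356, 0.0557]
eef_rot: [-179.9, -0.0, 7.4]
contact_force: [-0.9, 0.7, -0.7]
gripper_width: 0.0379
```

```bash
python3 go.py .4725 .0353 .056 7.4; python3 cap.py G
python3 - <<'E'
from h import *
c=load("topG.pkl"); c["img"]=c["img"].astype(np.uint8); zoom(c,325,225,50,50,12,"pics/topG.png")
E
```

```text
t 15.1 tcp [0.4727 0.0356 0.0557] rot [-1.7992e+02 -3.0000e-02  7.4400e+00] w 37.91 F [-0.87  0.66 -0.74] M [-0.012  0.029 -0.023]
shift mm [-0.3  0.2 -0.3] units [-0.006  0.006 -0.009] turn units [-0.01  -0.003  0.005] j [ 28.1  14.2 -37.7  -0.1 -38.   69.4]
scene w [37.86 37.79 37.61 37.89] tcp [ 4.728000e-01  3.560000e-02  5.580000e-02 -1.799113e+02 -4.120000e-02
  7.441300e+00]
top w [37.4  37.87 37.55 38.01] tcp [ 4.72800e-01  3.56000e-02  5.58000e-02 -1.79907e+02 -5.30000e-02
  7.44440e+00]
```

View pics/topG.png

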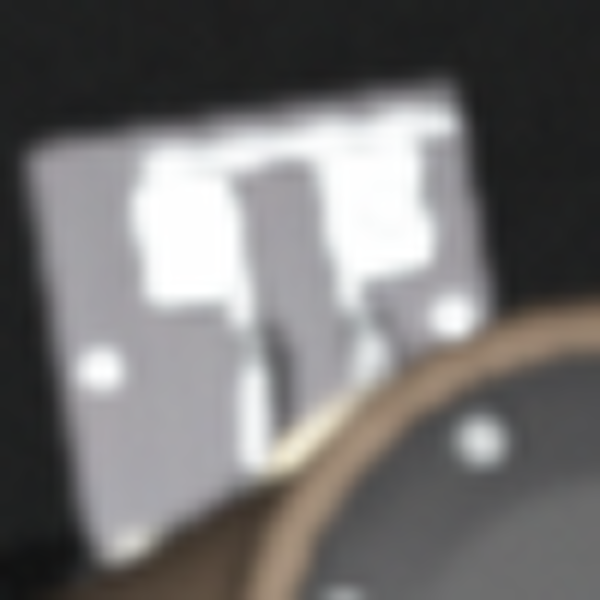

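>>> apply_moves --targets '[[[0,0,0],[0,0,0],37.5],[[0,0,0],[0,0,0],37.5],[[0,0,0],[0,0,0],37.5],[[0,0,0],[0,0,0],37.5],[[0,0,0],[0,0,0],37.5]]'

```text
time_s: 16.0
tcp_pos: [0.4728, 0.0356, 0.0559]
eef_rot: [-179.9, -0.1, 7.4]
contact_force: [-0.1, 0.4, 0.0]
gripper_width: 0.0373
```

>>> apply_moves --targets '[[[0,0,0],[0,0,0],37.5],[[0,0,0],[0,0,0],37.5],[[0,0,0],[0,0,0],37.5],[[0,0,0],[0,0,0],37.5],[[0,0,0],[0,0,0],37.5]]'

```text
time_s: 16.5
tcp_pos: [0.4728, 0.0356, 0.0559]
eef_rot: [-179.9, -0.1, 7.4]
contact_force: [0.3, -0.2, -0.3]
gripper_width: 0.0377
```

```bash
python3 go.py .4725 .0353 .056 7.4; python3 cap.py H
python3 - <<'E'
from h import *
t=load("topH.pkl"); g=t["img"].mean(2); print(g[250:262,342:362].round().astype(int))
a=load("topA.pkl"); d=np.abs(g-a["img"].mean(2)); print("gauge far part change", d[229:245,326:364].mean())
E
```

```text
t 16.5 tcp [0.4728 0.0356 0.0559] rot [-1.799e+02 -6.000e-02  7.440e+00] w 37.74 F [ 0.32 -0.19 -0.28] M [-0.008 -0.031 -0.036]
shift mm [-0.4  0.3 -0.1] units [-0.01   0.007 -0.002] turn units [-0.012 -0.007  0.005] j [ 28.1  14.2 -37.7  -0.1 -38.   69.4]
scene w [37.59 37.79 37.71 37.55] tcp [ 4.72900e-01  3.56000e-02  5.59000e-02 -1.79903e+02 -6.21000e-02
  7.44280e+00]
top w [37.62 37.5  37.58 37.54] tcp [ 4.72900e-01  3.57000e-02  5.59000e-02 -1.79903e+02 -6.18000e-02
  7.44310e+00]
[[191 200 231 234 179 158 165 166 165 164 169 197 210 181 153 154 162 167
  181 216]
 [163 177 216 224 171 146 155 164 165 165 164 167 179 176 142 140 159 168
  188 232]
 [167 170 186 192 157 122 134 158 165 165 161 153 165 184 163 142 151 162
  175 209]
 [167 164 166 175 163 117 120 149 164 164 161 152 172 209 201 156 138 149
  147 150]
 [168 166 164 175 172 120 106 135 160 166 162 158 188 226 217 161 125 125
  118 115]
 [168 166 170 195 197 134 102 131 160 166 164 166 195 221 201 157 115 107
  114 124]
 [168 166 178 220 226 153 104 130 159 166 166 172 196 205 175 139 115 116
  129 135]
 [169 168 185 228 233 158 105 129 160 168 173 182 190 178 145 123 122 130
  134 133]
 [169 169 189 231 235 163 105 130 164 179 191 195 182 153 129 126 130 129
  124 113]
 [170 170 190 232 236 168 109 137 180 203 208 189 154 135 134 135 129 111
   94  85]
 [169 170 189 232 237 174 124 163 207 219 199 159 137 138 141 135 115  88
   77  77]
 [169 169 186 231 239 189 168 207 222 203 160 136 139 143 138 120  96  81
   78  82]]
gauge far part change 0.9155701
```

>>> apply_moves --targets '[[[-0.01,0.01,0],[0,0,0],37.5],[[0,0,0],[0,0,0],37.5],[[0,0,0],[0,0,0],37.5],[[0,0,0],[0,0,0],37.5],[[0,0,0],[0,0,0],37.5]]'

```text
time_s: 17.4
tcp_pos: [0.4725, 0.0351, 0.0559]
eef_rot: [-179.9, -0.1, 7.4]
contact_force: [-1.0, -1.2, -0.6]
gripper_width: 0.0379
```

>>> apply_moves --targets '[[[0,0,0],[0,0,0],37.5],[[0,0,0],[0,0,0],37.5],[[0,0,0],[0,0,0],37.5],[[0,0,0],[0,0,0],37.5],[[0,0,0],[0,0,0],37.5]]'

```text
time_s: 17.9
tcp_pos: [0.4725, 0.0351, 0.0559]
eef_rot: [-179.9, -0.1, 7.4]
contact_force: [-0.6, -1.5, -1.1]
gripper_width: 0.0376
```

>>> apply_moves --targets '[[[0,0,0],[0,0,0],37.5],[[0,0,0],[0,0,0],37.5],[[0,0,0],[0,0,0],37.5],[[0,0,0],[0,0,0],37.5],[[0,0,0],[0,0,0],37.5]]'

```text
time_s: 18.4
tcp_pos: [0.4725, 0.0351, 0.0559]
eef_rot: [-179.9, -0.1, 7.4]
contact_force: [0.1, -0.0, -0.4]
gripper_width: 0.0378
```

>>> apply_moves --targets '[[[0,0,0],[0,0,0],37.5],[[0,0,0],[0,0,0],37.5],[[0,0,0],[0,0,0],37.5],[[0,0,0],[0,0,0],37.5],[[0,0,0],[0,0,0],37.5]]'

```text
time_s: 18.9
tcp_pos: [0.4725, 0.0351, 0.0559]
eef_rot: [-179.9, -0.1, 7.4]
contact_force: [0.2, -0.6, -0.9]
gripper_width: 0.0379
```

>>> apply_moves --targets '[[[0,0,0],[0,0,0],37.5],[[0,0,0],[0,0,0],37.5],[[0,0,0],[0,0,0],37.5],[[0,0,0],[0,0,0],37.5],[[0,0,0],[0,0,0],37.5]]'

```text
time_s: 19.4
tcp_pos: [0.4725, 0.0352, 0.0559]
eef_rot: [-179.9, -0.1, 7.4]
contact_force: [0.6, -0.0, -0.9]
gripper_width: 0.0378
```

```bash
python3 go.py .4725 .0353 .056 7.4; python3 cap.py I
python3 - <<'E'
from h import *
c=load("topI.pkl"); cv2.imwrite("pics/topI.png",c["img"].astype(np.uint8))
E
```

```text
t 19.4 tcp [0.4725 0.0352 0.0559] rot [-1.799e+02 -6.000e-02  7.440e+00] w 37.78 F [ 0.56 -0.02 -0.92] M [0.015 0.011 0.02 ]
shift mm [-0.  -0.1 -0.1] units [-0.    -0.003 -0.002] turn units [-0.012 -0.008  0.006] j [ 28.1  14.2 -37.8  -0.1 -38.   69.5]
scene w [37.78 37.67 37.61 37.8 ] tcp [ 4.725000e-01  3.520000e-02  5.590000e-02 -1.799035e+02 -6.170000e-02
  7.442900e+00]
top w [37.65 37.75 37.67 37.34] tcp [ 4.725000e-01  3.520000e-02  5.590000e-02 -1.799038e+02 -6.200000e-02
  7.443800e+00]
```

View pics/topI.png

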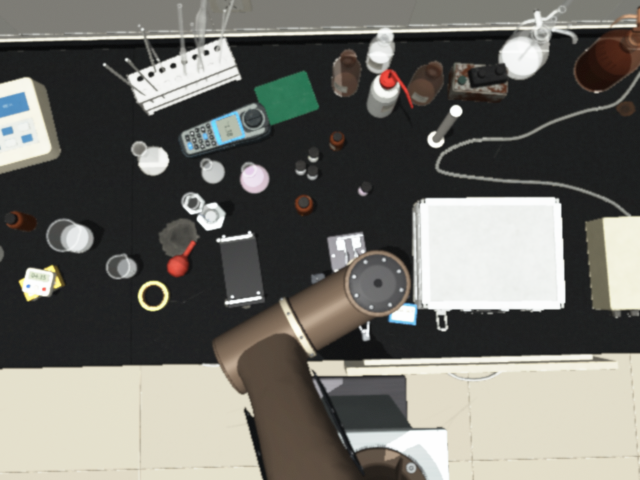

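```bash
python3 -c "
from plant import r
print(r.close_job())"
```

```text
the job is handed in; nothing more can be done
None
```

I lifted the tweezers off their rest by the finger flats. They are now held squeezed just above the gap gauge, with one tip over each rib and the tweezers' x along the gauge's x. I held that pose steady for about 2.4 s and handed in at about 20 s, still holding it.

**Rib spacing:** the top view gave 20.7–20.9 mm and the scene view about 21.05 mm, so I aimed for about 20.9 mm.

**Tip gap:**
- **From the finger opening:** it averaged about 37.65 mm in the final hold, which the given formula turns into about 20.8 mm. Single readings scatter by about 0.2 mm.
- **From the pictures:** the camera measurements, taken on the way at nearly the same opening, gave 21.3–21.75 mm, so they disagree with the formula by about 0.3–0.9 mm. I set the opening between the two.

**Position:**
- **Tips on ribs:** comparing the top view with the rib lines put both tips within about 0.4–0.8 mm sideways. The gripper then hid the tips in the scene view, and they were only partly visible from the top.
- **Tip offset:** the two cameras differed by about 2 mm on how far the tips stand ahead of the gripper, along the 24 mm ribs.
- **Height:** I worked out about 4 mm of clearance above the ribs from the gripper height and the depth readings, good to about 1 mm.

**Surroundings:** wrist force stayed near zero. The part of the gauge still visible in the top picture had not changed, and the bottles, glassware and carton looked to be where they started.

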